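# Open a locked board jig for the soldering robot

### The job

Open the board jig so that the soldering robot's iron can get at the board: pull the lock knob on its front straight out until it stays out by itself, loosen the two captive thumbscrews, then lift the cover with the bow handle off and set it down, not drop it, level on its own feet on the bench beside the jig. Then push the lock knob fully home again so that it cannot catch in the machine, and leave everything else on the bench where it is.

Things in the scene. Friction and masses are not known exactly. Their poses are not given: they have to be found in the camera images.
- jig: Board jig, fixed block 140 x 200 x 50 mm (x, y, z), grey with an aluminium top plate, a board in a pocket in its middle. Origin: centre of its underside, on the bench; x points from its front (the lock knob's side) to its back, y to its left, z up. The bench beyond its right side (-y) is clear for 0.25 m.
- knob_centre (a point): Centre of the lock knob's head, mid-front of the jig, 39.5 mm above the bench; moves with the knob. Black round head, 30 mm diameter, 18.7 mm long along the jig's x; its front face lies 9.4 mm ahead of this point. Home, the head's back is 18 mm off the jig's front (a 22 mm nut, 11 mm long, lies between). Free room round it for fingers left and right of the head.
- lock_knob (a joint): How far the knob is out (m): 0 home, 0.016 out; pull along the jig's -x. Home, its 8 mm bolt goes through an eye in the cover's tongue and locks the cover; clear from 0.012. Sprung detent at both ends: about 9 N starts it, fading to about 2 N half way (0.008), then it is drawn on to a hard stop. Let go before half way it springs back or sticks part-way.
- cover: Dark plate 104 x 190 x 5 mm, window over the board, 0.3 to 0.5 kg with screws. Origin: centre of the plate's underside, 50 mm above the bench on the jig, axes as the jig's there. A tongue under its front edge and the two screws' feet reach 20 mm below the plate, in slots with 1.5 mm play; lift straight up 25 mm to clear. On the bench it stands level on these three, origin at 20 mm.
- cover_handle (a point): Middle of the cover's bow handle: round steel bar 10 mm thick, 60 mm of it free to grasp, along the cover's y axis, 33 mm above the plate's underside over the plate's middle, 23 mm free below it. The centre of mass is within 5 mm of it in plan.
- head_left (a point): Middle of the left thumbscrew's head: upright knurled steel cylinder 22 mm diameter, 20 mm tall, underside 3 mm above the plate's top face; 20 mm behind, 72 mm left of the cover's origin, 18 mm above its underside. Captive, does not rise; loosens anticlockwise from above, drag 0.07 N m. Axes are the cover's: the screw's angle is neither given nor visible.
- head_right (a point): The same for the right thumbscrew, 72 mm right. How tight each was done up differs: each needs 1.45 to 2.35 rad anticlockwise to its hard stop, so often a second grasp. Its hammer-head foot holds under the jig's top plate and passes its slot only in the last 0.3 rad before the stop: turn until the stop is felt. It stays where it is left.
- tweezers: Steel tweezers 15 x 129 x 9 mm lying to the left of the jig; to be left alone. Origin: centre of the underside.
- spare_board: Loose green circuit board 48 x 62 x 10 mm lying in front of the jig's left end; to be left alone. Origin: centre of the underside.
- nippers: Side cutters 48 x 111 x 12 mm, blue grips, lying at the left; to be left alone.
- swab_tub: White tub of swabs, 58 mm across, 76 mm tall, standing at the left; to be left alone.
- tip_cleaner: Black round tip cleaning pot, 72 mm across, 55 mm tall, standing behind at the right; to be left alone.
- hex_keys: Red folding hex key set 26 x 85 x 18 mm lying at the right front; to be left alone.

How it is judged:
By the outcome, as a careful person would: the job done as asked, in the order asked, and still so for the second after the job is handed in, with the robot touching nothing.
It also fails if it takes over 72 s, if anything falls off the work surface, if the arm or the gripper's body presses on something with over 40 N, if the wrist force passes 120 N, or if a joint passes its speed limit or range.

### The arm

A 6-joint arm with a two-finger parallel gripper is mounted at the origin on a cart in front of the work surface, level with it; the furniture and walls round the work are solid. World frame = base frame: x ahead of the robot, y to its left, z up, the work surface at z = 0. Lengths are in mm, angles in rad, forces in N, time in s.
With the tool pointing down it reaches from about 275 to 750 mm from the base axis. Payload 10.2 kg.
Tool frame: the origin (TCP) lies between the finger pads; the fingertips stand 17 mm ahead of it and the grasp point (between the pads) lies 2 mm behind it; y points along the fingers, x is the direction in which the jaws open and shut, and the axes are right-handed (so a half turn about y gives the same grasp; the last joint's range is limited). The gripper opens to 85 mm and grips with 20 to 120 N. Pads are 22 mm wide; open, the fingers measure 114 mm over their backs; the gripper's body (76 mm by 85 mm) begins 54 mm behind the grasp point. The pads swing forward as they close: fully open they stand 13 mm farther back than shut.
Start: joints at [-1.435, 0.313, 1.498, -0, 1.331, -0.223], TCP at [184.342, -491.578, 248.294] pointing down, gripper open.
Joint ranges: [-2.94, 2.94], [-0.97, 2.17], [0.19, 2.56], [-1.23, 4.37], [0.02, 3.11], [-2.88, 2.88]. Speed limits (rad/s): [2.39, 2.39, 3.01, 3.14, 3.14, 3.14].

### API

Orientations are given as a unit quaternion [w, x, y, z].
In Python, from rig import ctrl gives the robot as it stands.
- The arm moves only by the tool jog_arm, never from a script. Its argument "targets" is a list of rows, each an object with "offset": the shift along the tool's x, y, z in m, a list of three; "yaw": the turn about the tool's y in rad. In form: [{"offset": [dx, dy, dz], "yaw": yaw}, ...]. A call has 1 to 12 rows; each row is the pose to reach, as a shift and turn from the pose measured when the call began, along the tool's axes at that moment; what a row does not reach only later rows make up. A row lasts 1/12 s, in which the tool goes at most 41.7 mm and 7.16 degrees, less where a joint would pass 70% of its speed; a pose out of reach is approached as far as the arm can. A call with a gripper value outside its range is refused whole. "fingers" is the finger opening in m, from 0 to 0.0854, set as the call begins (left out, the last holds). The fingers move at their own pace and stop on an object; "grip_force" is the grip in N (left out, the last holds). Time passes only in rows, so rows that repeat a pose let the fingers close. It gives the time, the measured TCP pose, the force and the opening at its end, in the units of the state.
- ctrl.sense(): the state, without advancing time (a new reading comes with each control period).
- ctrl.capture(name): name is "scene" or "top"; returns a dict with "img" (400x640x3 uint8, red, green, blue), "intrinsics" (3x3 intrinsics, pixels), "T" (4x4, takes a point from camera to world coordinates). Camera axes: x right, y up, looking along -z (the intrinsics and any distortion apply to the point x, -y, -z); pixel columns grow to the right and rows downward; lengths in mm; the calibration is good to about 2 mm. A picture is of the moment at which its call begins. There is no depth.
- ctrl.finish_job(): hands the job in, once; it reports no verdict.
Trained networks look in the newest picture that a camera, given by its name, has taken for a name from the list of things; names that differ only in an ending like _2 or _b are one class to them, and where a whole thing is asked for, a point or a joint stands for the part that bears it (a point fixed in the world has none). Each returns a list of dicts, best first, with "score" (0 to 1); they miss things now and then, are a little off and sometimes report something else, mostly with a low value. They report only what shows in the picture. A call takes as long as a camera call.
- ctrl.boxes_of(camera, target): "box" ([left, top, right, bottom] in pixels, round what is visible of it).
- ctrl.regions_of(camera, target): "region" (400x640 bool, what is visible of it) and "box" ([left, top, right, bottom] in pixels, round what is visible of it).
The state is a dict: "time_s": time; "joints": joint angles; "dq": joint speeds; "tau": joint torques, N m; "eef_pos": TCP position; "ee_rot": TCP orientation; "force": force on the tool from outside, world axes, zero at the start; "wrist_torque": the same for the moment, N m; "grip_width": opening from 0.0 (shut) to 1.0 (fully open).
Only numpy, scipy, OpenCV 4.12 (cv2) and the standard library are available. Lean on these libraries where they do the work, as an engineer would, in place of code of your own. Each camera call takes 0.05 s, during which the arm holds its last target.

## Working session

There is one attempt and no reset: what is moved stays moved. The work goes in short steps, Python scripts to look and compute and a tool call to move; the robot and the scene stay as the last step left them, time stands still between calls to the robot, and variables do not carry over. Pictures are saved under pics/ and viewed, and the job is handed in when it is done.

Besides the shell and the picture viewer there is one more tool, called after "Request:" as name(argument=value, ...), one argument or row to a line, values as JSON. jog_arm: Moves the arm, as the interface text tells. Its arguments: {"type":"object","properties":{"targets":{"type":"array"},"fingers":{"type":"number"},"grip_force":{"type":"number"}},"required":["targets"]}

```bash
ls; mkdir -p pics
python3 - <<'E'
from rig import ctrl
import cv2
print(ctrl.sense())
for n in("scene","top"):
    d=ctrl.capture(n);cv2.imwrite(f"pics/{n}0.png",d["img"][:,:,::-1]);print(n,d["intrinsics"],d["T"],[k for k in d])
    for t in["jig","knob_centre","cover","cover_handle","head_left","head_right","hex_keys","tip_cleaner","spare_board","tweezers"]:
        print(t,[(round(b["score"],2),[round(float(v),1) for v in b["box"]]) for b in ctrl.boxes_of(n,t)][:3])
E
```

```text
pics
{'time_s': 0.0, 'joints': array([-1.43540654e+00,  3.13433695e-01,  1.49844832e+00, -1.17400678e-05,
        1.33095301e+00, -2.23361024e-01]), 'dq': array([ 0.0005193 , -0.00100189,  0.0002745 , -0.00131007,  0.0006464 ,
       -0.00012097]), 'tau': array([-9.07719514e-04, -4.12266576e+01, -2.59746248e+01, -1.81861678e-04,
        4.17100178e-03,  1.90785960e-05]), 'eef_pos': array([ 184.3033664 , -491.34083729,  247.73916179]), 'ee_rot': array([ 0.58150686, -0.5808644 ,  0.40306886, -0.40246964]), 'force': array([-0.03712159,  0.17689021, -0.46467266]), 'wrist_torque': array([ 0.00477633, -0.02026652, -0.00607945]), 'grip_width': 0.9968689203436536}
scene [[382.10197915   0.         313.86267234]
 [  0.         382.10197915 196.9468094 ]
 [  0.           0.           1.        ]] [[-5.93650508e-01  3.34372872e-01 -7.31965748e-01 -3.51974578e+02]
 [-8.04614121e-01 -2.31675366e-01  5.46738184e-01  6.64720996e+02]
 [ 1.32359843e-02  9.13521377e-01  4.06575333e-01  5.92180868e+02]
 [ 0.00000000e+00  0.00000000e+00  0.00000000e+00  1.00000000e+00]] ['img', 'intrinsics', 'T']
jig [(
[... 740 characters left out ...]
48294e+01]
 [-8.60495770e-04  2.17336692e-01  9.76096318e-01  1.47662579e+03]
 [ 0.00000000e+00  0.00000000e+00  0.00000000e+00  1.00000000e+00]] ['img', 'intrinsics', 'T']
jig []
knob_centre [(0.53, [313.1, 223.5, 321.3, 225.7])]
cover [(0.62, [288.6, 182.1, 349.7, 213.3])]
cover_handle [(0.65, [289.7, 178.2, 344.2, 213.6])]
head_left [(0.73, [291.4, 184.9, 350.6, 217.4])]
head_right [(0.87, [293.2, 180.7, 350.3, 211.5])]
hex_keys [(0.64, [447.6, 246.2, 473.4, 264.6])]
tip_cleaner [(0.71, [370.2, 135.8, 389.3, 160.8]), (0.67, [289.6, 180.9, 345.5, 212.5])]
spare_board [(0.68, [267.0, 216.4, 288.5, 234.3]), (0.26, [290.2, 181.0, 347.5, 213.9])]
tweezers [(0.33, [368.8, 136.4, 386.4, 161.8])]
```

Run:
```python
import cv2
a=cv2.imread("pics/top0.png");b=cv2.imread("pics/scene0.png")
cv2.imwrite("pics/top0c.png",cv2.resize(a[130:280,240:490],None,fx=3.2,fy=3.2,interpolation=cv2.INTER_CUBIC))
cv2.imwrite("pics/scene0c.png",cv2.resize(b[160:270,230:380],None,fx=5.3,fy=5.3,interpolation=cv2.INTER_CUBIC))
```

```text
(no output)
```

View pics/top0.png

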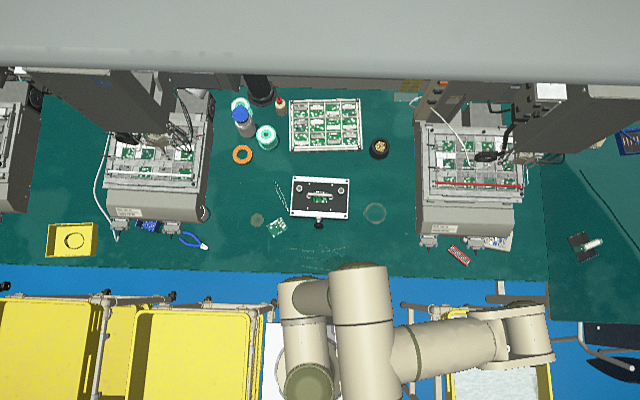

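View pics/top0c.png

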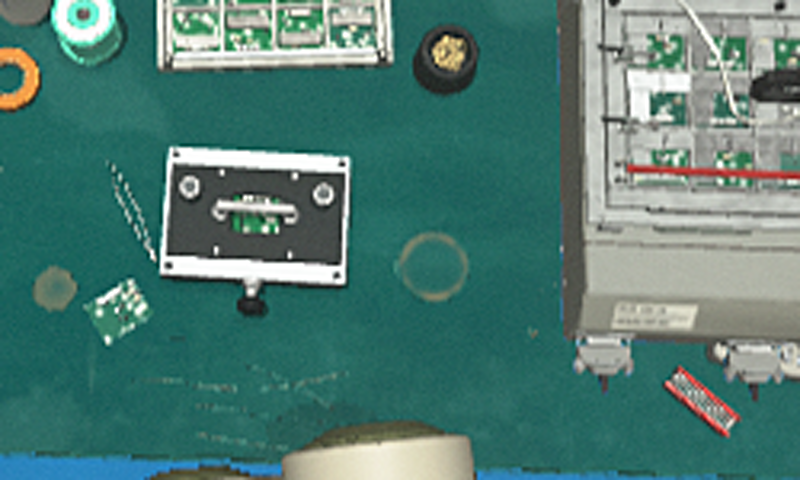

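View pics/scene0c.png

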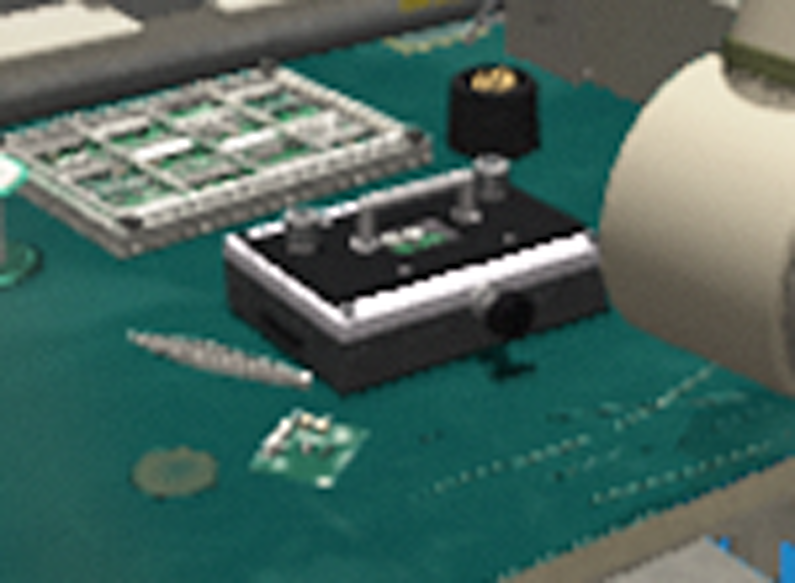

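Run:
```python
import cv2
a=cv2.imread("pics/top0.png");b=cv2.imread("pics/scene0.png")
def grid(im,x0,y0,w,h,s,fn):
    c=cv2.resize(im[y0:y0+h,x0:x0+w],None,fx=s,fy=s,interpolation=cv2.INTER_CUBIC)
    for i in range(0,w,10): cv2.line(c,(i*s,0),(i*s,6),(0,255,255),1);cv2.putText(c,str(x0+i),(i*s,16),0,.35,(0,255,255),1)
    for i in range(0,h,10): cv2.line(c,(0,i*s),(6,i*s),(0,255,255),1);cv2.putText(c,str(y0+i),(8,i*s+4),0,.35,(0,255,255),1)
    cv2.imwrite(fn,c)
grid(a,284,168,74,64,9,"pics/top0g.png")
grid(b,268,182,82,56,9,"pics/scene0g.png")
```

```text
(no output)
```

View pics/top0g.png

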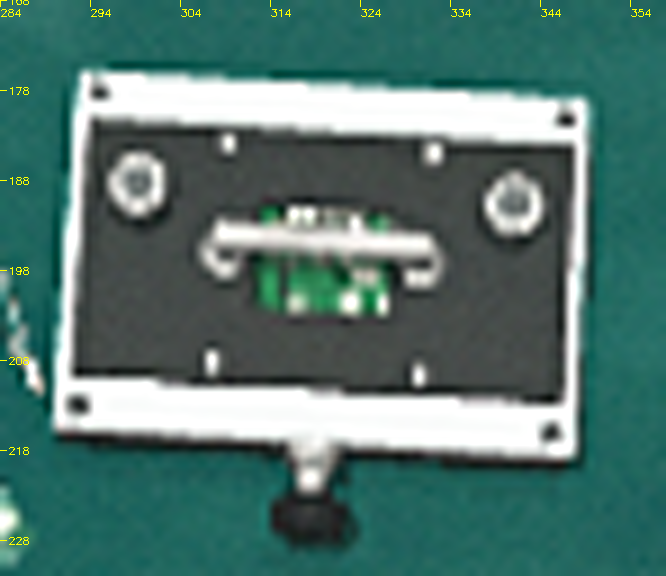

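View pics/scene0g.png

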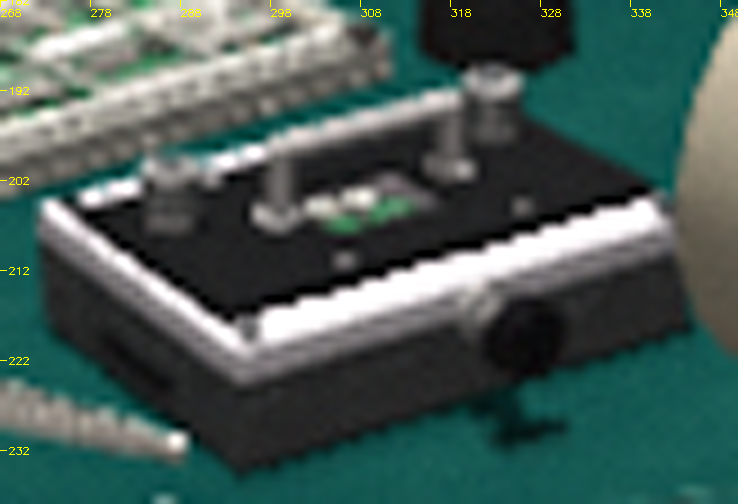

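```bash
cat > h.py <<'E'
import numpy as np
from rig import ctrl
def proj(P,K,T):
    P=np.atleast_2d(P);c=(P-T[:3,3])@T[:3,:3]
    p=np.c_[c[:,0],-c[:,1],-c[:,2]]@K.T
    return p[:,:2]/p[:,2:]
def ray(uv,K,T,z):
    d=np.linalg.inv(K)@[*uv,1]; d=T[:3,:3]@[d[0],-d[1],-d[2]]; o=T[:3,3]
    return o+d*(z-o[2])/d[2]
E
python3 - <<'E'
from h import *
from scipy.optimize import least_squares
cams={n:ctrl.capture(n) for n in("scene","top")}
top=[((85,71),(70,100,50)),((588,98),(70,-100,50)),((577,460),(-70,-100,50)),((55,430),(-70,100,50)),((137,183),(-20,72,73)),((513,204),(-20,-72,73)),((311,517),(-97.4,0,39.5)),((325,238),(0,0,86))]
# screws 20 mm behind => +x
top[4]=(top[4][0],(20,72,74));top[5]=(top[5][0],(20,-72,74))
sc=[((240,352),(-70,100,50)),((240,475),(-70,100,0)),((43,206),(70,100,50)),((525,337),(-106.8,0,39.5)),((170,192),(20,72,68)),((492,103),(20,-72,68))]
def obs(l,s,ox,oy): return np.array([[(a+.5)/s-.5+ox,(b+.5)/s-.5+oy] for (a,b),_ in l]),np.array([p for _,p in l],float)
O={"top":obs(top,9,284,168),"scene":obs(sc,9,268,182)}
def W(p,X):
    c,s=np.cos(p[2]),np.sin(p[2]);return np.c_[p[0]+c*X[:,0]-s*X[:,1],p[1]+s*X[:,0]+c*X[:,1],X[:,2]]
def res(p,names=("top","scene"),r=0):
    return np.concatenate([(proj(W(p,O[n][1]),cams[n]["intrinsics"],cams[n]["T"])-O[n][0]).ravel() for n in names])
for nm in(("top",),("scene",),("top","scene")):
    f=least_squares(res,[480,0,0],args=(nm,),loss="soft_l1");print(nm,f.x.round(4));print(res(f.x,nm).reshape(-1,2).round(2).tolist())
p=f.x
for n,X in dict(knob=(-97.4,0,39.5),handle=(0,0,83),hl=(20,72,68),hr=(20,-72,68)).items(): print(n,W(p,np.array([X],float)))
E
```

```text
('top',) [ 5.818872e+02 -1.057450e+01 -2.250000e-02]
[[-0.58, 0.29], [0.21, 0.3], [-0.19, -0.75], [-0.05, -0.56], [0.3, 0.38], [0.3, 0.28], [-0.02, -0.34], [-0.03, 0.25]]
('scene',) [584.585  -11.677   -6.3094]
[[-0.22, -0.37], [-0.09, 0.21], [-0.71, -0.34], [1.36, 0.66], [0.06, -0.35], [-0.0, -0.06]]
('top', 'scene') [ 5.824276e+02 -1.060950e+01 -2.570000e-02]
[[-0.49, 0.06], [0.28, 0.24], [-0.24, -0.82], [-0.09, -0.81], [0.34, 0.17], [0.33, 0.2], [-0.1, -0.5], [-0.02, 0.1], [-0.1, -0.01], [0.03, 0.6], [-0.66, -0.03], [1.54, 1.01], [0.15, -0.04], [0.12, 0.21]]
knob [[485.05967042  -8.11083048  39.5       ]]
handle [[582.42761483 -10.60951035  83.        ]]
hl [[604.26810599  60.85371758  68.        ]]
hr [[600.57395916 -83.09889017  68.        ]]
```

```bash
cat >> h.py <<'E'
from scipy.spatial.transform import Rotation as R
JX,JY,JA=582.0,-10.6,-0.0245
def W(X,p=None):
    p=p or (JX,JY,JA);c,s=np.cos(p[2]),np.sin(p[2]);X=np.asarray(X,float)
    return np.array([p[0]+c*X[0]-s*X[1],p[1]+s*X[0]+c*X[1],X[2]])
def rot(s): q=s["ee_rot"];return R.from_quat([q[1],q[2],q[3],q[0]])
def plan(tgt,ang):
    """tgt world TCP mm; ang=world angle of tool x (jaw axis), mod pi"""
    s=ctrl.sense();r=rot(s);M=r.as_matrix()
    off=M.T@(np.asarray(tgt)-s["eef_pos"])/1000
    a=np.arctan2(M[1,0],M[0,0])
    print("pos",s["eef_pos"].round(2),"jaw ang",a.round(4),"tooly",M[:,1].round(4),"toolz",M[:,2].round(3),"j",s["joints"].round(3),"F",s["force"].round(2),"t",round(s["time_s"],2),"w",round(s["grip_width"],3))
    d=(a-ang+np.pi/2)%np.pi-np.pi/2
    print("offset",off.round(4),"yaw",d.round(4),"or",(d-np.sign(d)*np.pi).round(4))
E
python3 - <<'E'
from h import *
k=W((-97.4,0,39.5));print(k)
plan(k+[0,0,100],np.pi/2+JA)
E
```

```text
[484.62923071  -8.21393872  39.5       ]
pos [ 184.38 -491.56  248.28] jaw ang -1.2119 tooly [ 0.  0. -1.] toolz [0.936 0.351 0.   ] j [-1.435  0.313  1.498  0.     1.331 -0.223] F [-0.28  0.55  0.9 ] t 1.2 w 1.0
offset [-0.3471  0.1088  0.4509] yaw 0.3834 or -2.7582
```

Request:
jog_arm(
  targets=[
    {"offset":[-0.347,0,0.451],"yaw":0.383},
    {"offset":[-0.347,0,0.451],"yaw":0.383},
    {"offset":[-0.347,0,0.451],"yaw":0.383},
    {"offset":[-0.347,0,0.451],"yaw":0.383},
    {"offset":[-0.347,0,0.451],"yaw":0.383},
    {"offset":[-0.347,0,0.451],"yaw":0.383},
    {"offset":[-0.347,0,0.451],"yaw":0.383},
    {"offset":[-0.347,0,0.451],"yaw":0.383},
    {"offset":[-0.347,0,0.451],"yaw":0.383},
    {"offset":[-0.347,0,0.451],"yaw":0.383},
    {"offset":[-0.347,0,0.451],"yaw":0.383},
    {"offset":[-0.347,0,0.451],"yaw":0.383},
  ],
  fingers=0.0854,
)

```text
time_s: 2.2
eef_pos: [447.5, -67.3, 248.6]
ee_rot: [-0.494, 0.494, -0.506, 0.506]
force: [0.2, -1.2, -0.2]
grip_width: 1.001
```

Run:
```python
from h import *
k=W((-97.4,0,38))
plan(k+[0,0,60],np.pi/2+JA)
```

```text
pos [447.54 -67.28 248.59] jaw ang -1.595 tooly [ 7.e-04 -3.e-04 -1.e+00] toolz [ 1.    -0.024  0.001] j [-0.409  0.152  1.702 -0.     1.287  1.186] F [ 0.15 -1.24 -0.16] t 2.2 w 1.001
offset [-0.06    0.1506  0.0355] yaw 0.0003 or -3.1413
```

Request:
jog_arm(
  targets=[
    {"offset":[-0.03,0.0,0.02],"yaw":0},
    {"offset":[-0.06,0.03,0.036],"yaw":0},
    {"offset":[-0.06,0.07,0.036],"yaw":0},
    {"offset":[-0.06,0.11,0.036],"yaw":0},
    {"offset":[-0.06,0.15,0.036],"yaw":0},
    {"offset":[-0.06,0.15,0.036],"yaw":0},
    {"offset":[-0.06,0.15,0.036],"yaw":0},
    {"offset":[-0.06,0.15,0.036],"yaw":0},
  ],
)

```text
time_s: 2.87
eef_pos: [486.3, -8.7, 100.9]
ee_rot: [-0.495, 0.493, -0.505, 0.507]
force: [0.9, 0.8, 1.5]
grip_width: 1.002
```

```bash
cat > look.py <<'E'
import sys,cv2
from h import *
def look(tag,boxes=None):
    a=ctrl.capture("top")["img"][:,:,::-1];b=ctrl.capture("scene")["img"][:,:,::-1]
    t=cv2.resize(a[150:246,270:400],None,fx=6,fy=6,interpolation=cv2.INTER_CUBIC)
    s=cv2.resize(b[160:260,250:380],None,fx=6,fy=6,interpolation=cv2.INTER_CUBIC)
    cv2.imwrite(f"pics/{tag}_t.png",t);cv2.imwrite(f"pics/{tag}_s.png",s)
if __name__=="__main__": look(sys.argv[1])
E
python3 look.py a1
python3 - <<'E'
from h import *
k=W((-97.4,0,38))
plan(k,np.pi/2+JA)
E
```

```text
pos [486.44  -8.67 101.15] jaw ang -1.5951 tooly [ 0.0052 -0.0015 -1.    ] toolz [ 1.    -0.024  0.005] j [-0.259  0.404  1.795 -0.     0.936  1.336] F [-0.07 -0.45 -0.12] t 2.97 w 1.002
offset [-0.0005  0.0631 -0.0022] yaw 0.0002 or -3.1414
```

View pics/a1_t.png

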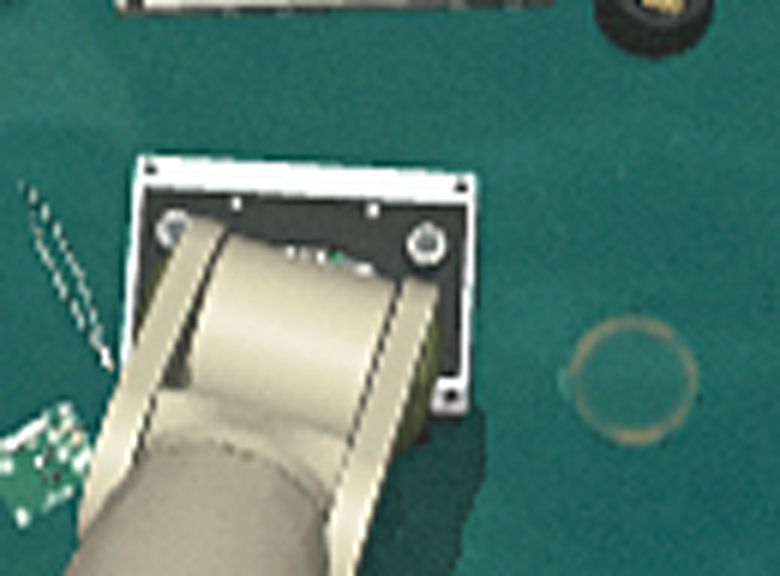

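View pics/a1_s.png

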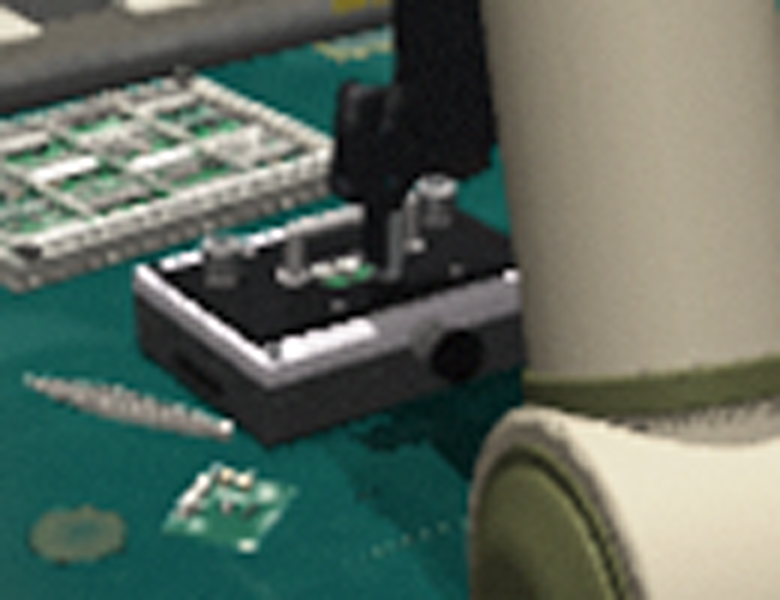

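Request:
jog_arm(
  targets=[
    {"offset":[-0.0005,0.02,-0.002],"yaw":0},
    {"offset":[-0.0005,0.04,-0.002],"yaw":0},
    {"offset":[-0.0005,0.055,-0.002],"yaw":0},
    {"offset":[-0.0005,0.063,-0.002],"yaw":0},
    {"offset":[-0.0005,0.063,-0.002],"yaw":0},
    {"offset":[-0.0005,0.063,-0.002],"yaw":0},
    {"offset":[-0.0005,0.063,-0.002],"yaw":0},
  ],
)

```text
time_s: 3.55
eef_pos: [485.6, -8.5, 39.5]
ee_rot: [-0.495, 0.493, -0.504, 0.508]
force: [0.3, 0.1, 0.4]
grip_width: 0.999
```

```bash
python3 look.py a2
python3 - <<'E'
from h import *
k=W((-97.4,0,38))
plan(k,np.pi/2+JA)
E
```

```text
pos [485.37  -8.37  39.19] jaw ang -1.5952 tooly [ 0.0071 -0.002  -1.    ] toolz [ 1.    -0.024  0.007] j [-0.259  0.509  1.84  -0.     0.785  1.336] F [0.1  0.64 0.18] t 3.65 w 1.0
offset [-0.0001  0.0012 -0.0008] yaw 0.0001 or -3.1415
```

View pics/a2_s.png

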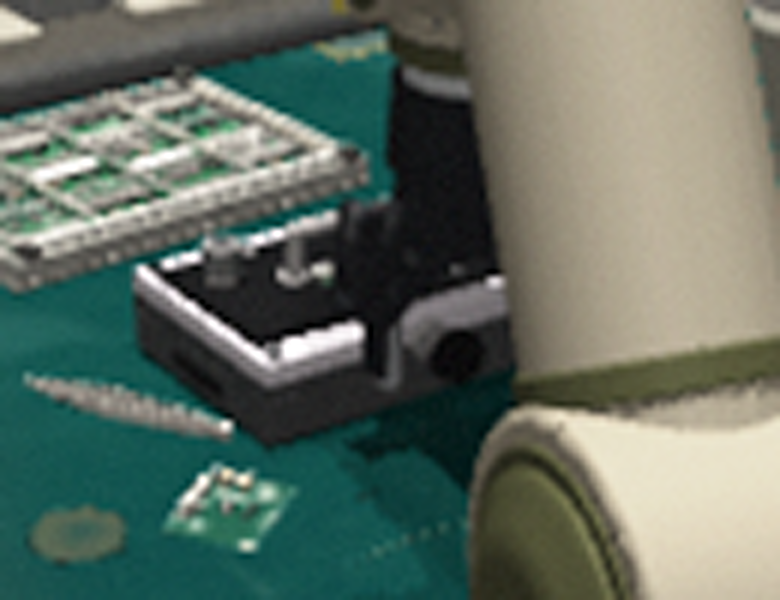

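Request:
jog_arm(
  targets=[
    {"offset":[0,0.001,0],"yaw":0},
    {"offset":[0,0.001,0],"yaw":0},
    {"offset":[0,0.001,0],"yaw":0},
    {"offset":[0,0.001,0],"yaw":0},
    {"offset":[0,0.001,0],"yaw":0},
    {"offset":[0,0.001,0],"yaw":0},
    {"offset":[0,0.001,0],"yaw":0},
    {"offset":[0,0.001,0],"yaw":0},
  ],
  fingers=0.0,
  grip_force=45,
)

```text
time_s: 4.32
eef_pos: [485.3, -7.3, 38.5]
ee_rot: [-0.495, 0.492, -0.505, 0.508]
force: [-1.1, 8.3, 6.4]
grip_width: 0.335
```

Run:
```python
from h import *
k=W((-97.4,0,38))
plan(k,np.pi/2+JA);print(ctrl.sense()["wrist_torque"])
```

```text
pos [485.26  -7.27  38.49] jaw ang -1.5959 tooly [ 6.9e-03 -1.0e-04 -1.0e+00] toolz [ 1.    -0.025  0.007] j [-0.258  0.511  1.841  0.002  0.784  1.336] F [-1.1   8.28  6.37] t 4.32 w 0.335
offset [ 0.001   0.0005 -0.0006] yaw -0.0006 or 3.1409
[ 1.46479666  0.16041732 -0.11473234]
```

Request:
jog_arm(
  targets=[
    {"offset":[0,0,-0.003],"yaw":0},
    {"offset":[0,0,-0.006],"yaw":0},
    {"offset":[0,0,-0.009],"yaw":0},
    {"offset":[0,0,-0.012],"yaw":0},
    {"offset":[0,0,-0.015],"yaw":0},
    {"offset":[0,0,-0.017],"yaw":0},
    {"offset":[0,0,-0.018],"yaw":0},
    {"offset":[0,0,-0.018],"yaw":0},
    {"offset":[0,0,-0.018],"yaw":0},
  ],
)

```text
time_s: 5.07
eef_pos: [469.1, -6.8, 39.0]
ee_rot: [-0.496, 0.49, -0.503, 0.51]
force: [8.7, 4.0, -1.3]
grip_width: 0.333
```

Run:
```python
from h import *
k=W((-97.4,0,38))
plan(k,np.pi/2+JA);print(ctrl.sense()["wrist_torque"])
```

```text
pos [469.06  -6.78  38.95] jaw ang -1.597 tooly [ 1.200e-02 -2.000e-04 -9.999e-01] toolz [ 1.    -0.026  0.012] j [-0.267  0.482  1.892  0.004  0.756  1.327] F [ 8.75  4.05 -1.32] t 5.07 w 0.333
offset [0.001  0.0011 0.0156] yaw -0.0017 or 3.1399
[ 0.73253808 -1.41945964 -0.23456192]
```

Request:
jog_arm(
  targets=[
    {"offset":[0,0,-0.002],"yaw":0},
    {"offset":[0,0,-0.003],"yaw":0},
    {"offset":[0,0,-0.004],"yaw":0},
    {"offset":[0,0,-0.004],"yaw":0},
  ],
)

```text
time_s: 5.4
eef_pos: [468.9, -6.8, 39.3]
ee_rot: [-0.499, 0.487, -0.501, 0.513]
force: [23.7, 5.7, -18.0]
grip_width: 0.336
```

Request:
jog_arm(
  targets=[
    {"offset":[0,0,0],"yaw":0},
    {"offset":[0,0,0],"yaw":0},
    {"offset":[0,0,0],"yaw":0},
    {"offset":[0,0,0],"yaw":0},
    {"offset":[0,0,0],"yaw":0},
    {"offset":[0,0,0],"yaw":0},
  ],
  fingers=0.0854,
)

```text
time_s: 5.9
eef_pos: [468.7, -6.8, 39.3]
ee_rot: [-0.498, 0.487, -0.501, 0.513]
force: [0.1, -0.5, 0.5]
grip_width: 1.001
```

```bash
python3 look.py a3
python3 - <<'E'
from h import *
k=W((-97.4,0,38))
plan(k,np.pi/2+JA)
E
```

```text
pos [468.83  -6.83  39.3 ] jaw ang -1.5986 tooly [ 2.260e-02 -8.000e-04 -9.997e-01] toolz [ 0.999 -0.028  0.023] j [-0.268  0.477  1.9    0.008  0.743  1.325] F [ 0.89  0.31 -0.46] t 6.0 w 0.999
offset [0.0009 0.0017 0.0158] yaw -0.0033 or 3.1383
```

View pics/a3_s.png

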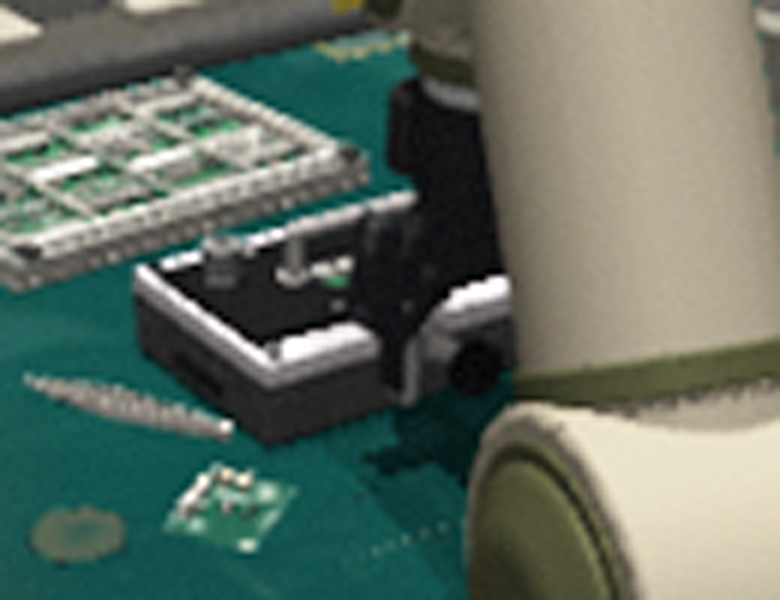

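```bash
sed -i 's/^JX,JY,JA=.*/JX,JY,JA=582.0,-9.5,-0.0255/' h.py
python3 - <<'E'
from h import *
plan(W((20,72,140)),np.pi/2+JA)
E
```

```text
pos [468.83  -6.83  39.3 ] jaw ang -1.5986 tooly [ 2.260e-02 -8.000e-04 -9.997e-01] toolz [ 0.999 -0.028  0.023] j [-0.268  0.477  1.9    0.008  0.743  1.325] F [ 0.89  0.31 -0.46] t 6.0 w 0.999
offset [-0.0725 -0.0977  0.1353] yaw -0.0023 or 3.1393
```

Request:
jog_arm(
  targets=[
    {"offset":[0,-0.03,0],"yaw":0},
    {"offset":[0,-0.06,0],"yaw":0},
    {"offset":[-0.01,-0.1,0.02],"yaw":-0.1},
    {"offset":[-0.03,-0.1,0.05],"yaw":-0.2},
    {"offset":[-0.05,-0.1,0.09],"yaw":-0.32},
    {"offset":[-0.0725,-0.1,0.125],"yaw":-0.44},
    {"offset":[-0.0725,-0.1,0.1353],"yaw":-0.56},
    {"offset":[-0.0725,-0.1,0.1353],"yaw":-0.68},
    {"offset":[-0.0725,-0.098,0.1353],"yaw":-0.8},
    {"offset":[-0.0725,-0.098,0.1353],"yaw":-0.8},
    {"offset":[-0.0725,-0.098,0.1353],"yaw":-0.8},
  ],
  fingers=0.04,
)

```text
time_s: 6.92
eef_pos: [603.6, 61.9, 140.1]
ee_rot: [0.654, -0.648, 0.269, -0.283]
force: [0.3, 1.0, 0.9]
grip_width: 0.466
```

Run:
```python
from h import *
plan(W((20,72,76)),-0.785+JA)
```

```text
pos [603.64  61.94 140.13] jaw ang -0.8024 tooly [ 2.200e-02 -8.000e-04 -9.998e-01] toolz [0.719 0.695 0.015] j [-9.100e-02  5.770e-01  1.394e+00  1.000e-03  1.149e+00  7.110e-01] F [0.31 0.95 0.87] t 6.92 w 0.466
offset [-0.0009  0.0641 -0.0008] yaw 0.0081 or -3.1335
```

Run:
```python
from h import *
d=ctrl.capture("scene")
for y in(36,50):
  for x in (475,496):
    for z in (10,22,30,36): print(x,y,z,proj([x,y,z],d["intrinsics"],d["T"]).round(1))
```

```text
475 36 10 [[316.2 232.3]]
475 36 22 [[316.3 228.9]]
475 36 30 [[316.3 226.6]]
475 36 36 [[316.3 224.9]]
496 36 10 [[312.2 229.6]]
496 36 22 [[312.2 226.2]]
496 36 30 [[312.3 224. ]]
496 36 36 [[312.3 222.3]]
475 50 10 [[312.6 233.6]]
475 50 22 [[312.6 230.1]]
475 50 30 [[312.6 227.9]]
475 50 36 [[312.7 226.1]]
496 50 10 [[308.6 230.8]]
496 50 22 [[308.6 227.5]]
496 50 30 [[308.6 225.2]]
496 50 36 [[308.6 223.5]]
```

Request:
jog_arm(
  targets=[
    {"offset":[-0.0009,0.02,-0.0008],"yaw":0},
    {"offset":[-0.0009,0.04,-0.0008],"yaw":0},
    {"offset":[-0.0009,0.05,-0.0008],"yaw":0},
    {"offset":[-0.0009,0.055,-0.0008],"yaw":0},
    {"offset":[-0.0009,0.055,-0.0008],"yaw":0},
    {"offset":[-0.0009,0.055,-0.0008],"yaw":0},
  ],
)

```text
time_s: 7.47
eef_pos: [604.1, 61.9, 86.1]
ee_rot: [0.654, -0.648, 0.269, -0.284]
force: [1.5, -0.6, -0.1]
grip_width: 0.47
```

```bash
python3 look.py a4
```

```text
(no output)
```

View pics/a4_s.png

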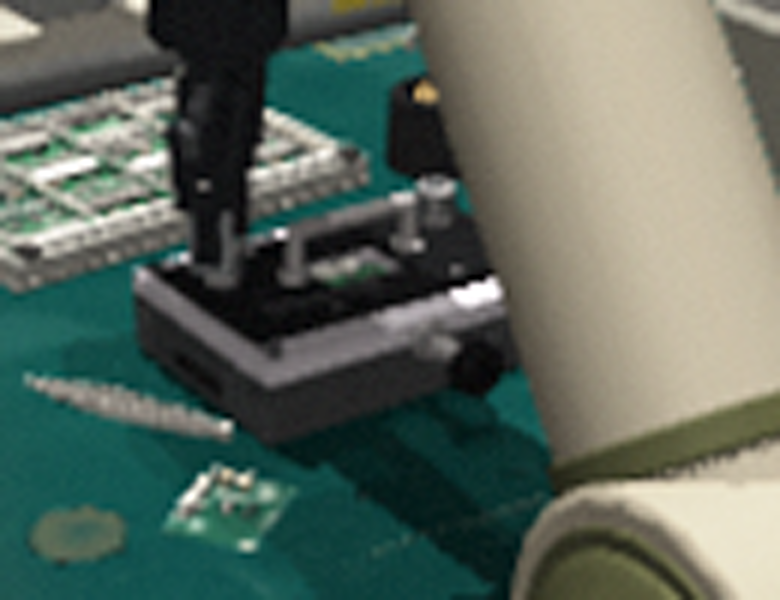

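Request:
jog_arm(
  targets=[
    {"offset":[0,0.005,0],"yaw":0},
    {"offset":[0,0.009,0],"yaw":0},
    {"offset":[0,0.009,0],"yaw":0},
    {"offset":[0,0.009,0],"yaw":0},
  ],
)

```text
time_s: 7.9
eef_pos: [604.3, 61.9, 77.2]
ee_rot: [0.654, -0.648, 0.269, -0.284]
force: [0.3, 0.4, 0.3]
grip_width: 0.47
```

Request:
jog_arm(
  targets=[
    {"offset":[0,0,0],"yaw":0},
    {"offset":[0,0,0],"yaw":0},
    {"offset":[0,0,0],"yaw":0},
    {"offset":[0,0,0],"yaw":0},
    {"offset":[0,0,0],"yaw":0},
    {"offset":[0,0,0],"yaw":0},
  ],
  fingers=0.0,
  grip_force=45,
)

```text
time_s: 8.4
eef_pos: [604.5, 61.7, 77.4]
ee_rot: [0.654, -0.648, 0.268, -0.284]
force: [0.3, -1.3, 2.1]
grip_width: 0.24
```

Run:
```python
from h import *
plan(W((20,72,77)),-0.785+JA);print(ctrl.sense()["wrist_torque"])
```

```text
pos [604.52  61.72  77.38] jaw ang -0.8033 tooly [ 0.0242 -0.0012 -0.9997] toolz [0.719 0.694 0.017] j [-9.100e-02  6.540e-01  1.445e+00  1.000e-03  1.018e+00  7.110e-01] F [ 0.31 -1.32  2.11] t 8.4 w 0.24
offset [-0.0007  0.0004 -0.0003] yaw 0.0072 or -3.1344
[-0.26752573 -0.04071815  0.00495253]
```

Request:
jog_arm(
  targets=[
    {"offset":[0,0,0],"yaw":-0.12},
    {"offset":[0,0,0],"yaw":-0.24},
    {"offset":[0,0,0],"yaw":-0.36},
    {"offset":[0,0,0],"yaw":-0.48},
    {"offset":[0,0,0],"yaw":-0.6},
    {"offset":[0,0,0],"yaw":-0.72},
    {"offset":[0,0,0],"yaw":-0.84},
    {"offset":[0,0,0],"yaw":-0.96},
    {"offset":[0,0,0],"yaw":-1.08},
    {"offset":[0,0,0],"yaw":-1.2},
    {"offset":[0,0,0],"yaw":-1.3},
    {"offset":[0,0,0],"yaw":-1.3},
  ],
)

```text
time_s: 9.4
eef_pos: [603.9, 61.9, 77.3]
ee_rot: [-0.683, 0.687, 0.183, -0.168]
force: [-2.8, -1.3, 2.3]
grip_width: 0.237
```

```bash
cat > st.py <<'E'
from h import *
s=ctrl.sense();M=rot(s).as_matrix()
print("pos",s["eef_pos"].round(2),"ang",np.arctan2(M[1,0],M[0,0]).round(4),"tooly",M[:,1].round(4),"F",s["force"].round(2),"T",s["wrist_torque"].round(3),"j",s["joints"].round(3),"w",round(s["grip_width"],3),"t",round(s["time_s"],2))
E
python3 st.py
```

```text
pos [603.87  61.92  77.29] ang 0.5006 tooly [ 2.230e-02 -9.000e-04 -9.997e-01] F [-2.76 -1.28  2.25] T [-0.112  0.607  0.052] j [-9.100e-02  6.540e-01  1.446e+00  1.000e-03  1.020e+00 -5.920e-01] w 0.237 t 9.4
```

Request:
jog_arm(
  targets=[
    {"offset":[0,0,0],"yaw":-0.08},
    {"offset":[0,0,0],"yaw":-0.16},
    {"offset":[0,0,0],"yaw":-0.24},
    {"offset":[0,0,0],"yaw":-0.3},
  ],
)

```text
time_s: 9.73
eef_pos: [603.7, 61.8, 77.3]
ee_rot: [-0.648, 0.654, 0.282, -0.269]
force: [-2.2, -1.2, 2.6]
grip_width: 0.233
```

```bash
python3 st.py
```

```text
pos [603.65  61.84  77.29] ang 0.8007 tooly [ 2.160e-02 -9.000e-04 -9.998e-01] F [-2.18 -1.19  2.64] T [-0.077  0.501 -0.07 ] j [-9.100e-02  6.540e-01  1.446e+00  1.000e-03  1.020e+00 -8.920e-01] w 0.233 t 9.73
```

Request:
jog_arm(
  targets=[
    {"offset":[0,0,0],"yaw":-0.08},
    {"offset":[0,0,0],"yaw":-0.16},
    {"offset":[0,0,0],"yaw":-0.24},
  ],
)

```text
time_s: 9.98
eef_pos: [603.5, 61.7, 77.3]
ee_rot: [-0.609, 0.617, 0.358, -0.345]
force: [-1.6, -1.5, 2.4]
grip_width: 0.232
```

```bash
python3 st.py
```

```text
pos [603.46  61.74  77.29] ang 1.0407 tooly [ 0.0211 -0.001  -0.9998] F [-1.55 -1.53  2.4 ] T [-0.136  0.491 -0.073] j [-9.100e-02  6.530e-01  1.446e+00  1.000e-03  1.021e+00 -1.133e+00] w 0.232 t 9.98
```

Request:
jog_arm(
  targets=[
    {"offset":[0,0,0],"yaw":-0.08},
    {"offset":[0,0,0],"yaw":-0.16},
    {"offset":[0,0,0],"yaw":-0.2},
  ],
)

```text
time_s: 10.23
eef_pos: [603.4, 61.6, 77.3]
ee_rot: [-0.571, 0.58, 0.417, -0.405]
force: [-1.9, -1.9, 2.4]
grip_width: 0.237
```

```bash
python3 st.py
```

```text
pos [603.37  61.61  77.33] ang 1.2409 tooly [ 0.0207 -0.001  -0.9998] F [-1.91 -1.86  2.44] T [-0.055  0.487 -0.05 ] j [-9.200e-02  6.530e-01  1.446e+00  1.000e-03  1.021e+00 -1.333e+00] w 0.237 t 10.23
```

Request:
jog_arm(
  targets=[
    {"offset":[0,0,0],"yaw":-0.08},
    {"offset":[0,0,0],"yaw":-0.16},
  ],
)

```text
time_s: 10.4
eef_pos: [603.3, 61.5, 77.4]
ee_rot: [-0.536, 0.546, 0.461, -0.45]
force: [-2.4, -1.2, 3.4]
grip_width: 0.239
```

```bash
python3 st.py
```

```text
pos [603.28  61.53  77.39] ang 1.4006 tooly [ 2.040e-02 -9.000e-04 -9.998e-01] F [-2.4  -1.24  3.39] T [ 0.006  0.479 -0.111] j [-9.200e-02  6.530e-01  1.446e+00  1.000e-03  1.022e+00 -1.493e+00] w 0.239 t 10.4
```

Request:
jog_arm(
  targets=[
    {"offset":[0,0,0],"yaw":-0.08},
    {"offset":[0,0,0],"yaw":-0.16},
  ],
)

```text
time_s: 10.57
eef_pos: [603.4, 61.6, 77.6]
ee_rot: [-0.497, 0.508, 0.502, -0.492]
force: [-2.4, -0.8, 1.9]
grip_width: 0.231
```

```bash
python3 st.py
```

```text
pos [603.43  61.56  77.63] ang 1.5604 tooly [ 2.090e-02 -6.000e-04 -9.998e-01] F [-2.37 -0.79  1.9 ] T [ 0.078  0.613 -0.531] j [-0.092  0.653  1.446  0.002  1.022 -1.653] w 0.231 t 10.57
```

Request:
jog_arm(
  targets=[
    {"offset":[0,0,0],"yaw":-0.08},
    {"offset":[0,0,0],"yaw":-0.16},
  ],
)

```text
time_s: 10.73
eef_pos: [603.0, 61.7, 77.5]
ee_rot: [-0.456, 0.467, 0.54, -0.531]
force: [-3.5, 1.3, 3.0]
grip_width: 0.237
```

```bash
python3 st.py
```

```text
pos [602.97  61.74  77.49] ang 1.7199 tooly [ 1.950e-02 -1.000e-04 -9.998e-01] F [-3.47  1.3   3.01] T [ 0.174  0.737 -0.479] j [-0.092  0.653  1.447  0.002  1.023 -1.813] w 0.237 t 10.73
```

Request:
jog_arm(
  targets=[
    {"offset":[0,0,0],"yaw":0},
    {"offset":[0,0,0],"yaw":0},
    {"offset":[0,0,0],"yaw":0},
    {"offset":[0,0,0],"yaw":0},
  ],
  fingers=0.04,
)

```text
time_s: 11.07
eef_pos: [603.1, 61.8, 77.5]
ee_rot: [-0.457, 0.467, 0.54, -0.531]
force: [0.1, 0.0, 0.2]
grip_width: 0.465
```

Request:
jog_arm(
  targets=[
    {"offset":[0,-0.03,0],"yaw":0},
    {"offset":[0,-0.06,0],"yaw":0},
    {"offset":[0,-0.06,0],"yaw":0.12},
    {"offset":[0,-0.06,0],"yaw":0.24},
    {"offset":[0,-0.06,0],"yaw":0.36},
    {"offset":[0,-0.06,0],"yaw":0.48},
    {"offset":[0,-0.06,0],"yaw":0.6},
    {"offset":[0,-0.06,0],"yaw":0.72},
    {"offset":[0,-0.06,0],"yaw":0.84},
    {"offset":[0,-0.06,0],"yaw":0.96},
    {"offset":[0,-0.06,0],"yaw":1.08},
    {"offset":[0,-0.06,0],"yaw":1.2},
  ],
)

```text
time_s: 12.07
eef_pos: [602.0, 61.8, 137.5]
ee_rot: [-0.682, 0.686, 0.185, -0.171]
force: [-0.5, -0.8, 0.2]
grip_width: 0.465
```

Run:
```python
from h import *
plan(W((20,-72,136)),-0.785)
```

```text
pos [602.    61.81 137.46] jaw ang 0.5099 tooly [ 2.010e-02 -1.000e-04 -9.998e-01] toolz [-0.488  0.873 -0.01 ] j [-0.092  0.577  1.401  0.002  1.143 -0.602] F [-0.54 -0.78  0.24] t 12.07 w 0.465
offset [-0.0718  0.0014 -0.1246] yaw 1.2949 or -1.8467
```

Request:
jog_arm(
  targets=[
    {"offset":[-0.015,0,-0.026],"yaw":0.12},
    {"offset":[-0.03,0,-0.052],"yaw":0.24},
    {"offset":[-0.046,0,-0.08],"yaw":0.36},
    {"offset":[-0.06,0,-0.104],"yaw":0.48},
    {"offset":[-0.0718,0.0014,-0.1246],"yaw":0.6},
    {"offset":[-0.0718,0.0014,-0.1246],"yaw":0.72},
    {"offset":[-0.0718,0.0014,-0.1246],"yaw":0.84},
    {"offset":[-0.0718,0.0014,-0.1246],"yaw":0.96},
    {"offset":[-0.0718,0.0014,-0.1246],"yaw":1.08},
    {"offset":[-0.0718,0.0014,-0.1246],"yaw":1.2},
    {"offset":[-0.0718,0.0014,-0.1246],"yaw":1.295},
    {"offset":[-0.0718,0.0014,-0.1246],"yaw":1.295},
  ],
)

```text
time_s: 13.07
eef_pos: [600.2, -82.0, 136.0]
ee_rot: [0.655, -0.65, 0.265, -0.279]
force: [-0.3, -0.4, -0.1]
grip_width: 0.467
```

Run:
```python
from h import *
plan(W((20,-72,77)),-0.785)
```

```text
pos [600.24 -81.98 136.03] jaw ang -0.7901 tooly [ 2.030e-02 -1.000e-04 -9.998e-01] toolz [0.71  0.704 0.014] j [-0.332  0.58   1.4    0.007  1.142  0.456] F [-0.26 -0.45 -0.05] t 13.07 w 0.467
offset [-0.0009  0.059  -0.0009] yaw -0.0051 or 3.1365
```

Request:
jog_arm(
  targets=[
    {"offset":[-0.0009,0.02,-0.0009],"yaw":0},
    {"offset":[-0.0009,0.04,-0.0009],"yaw":0},
    {"offset":[-0.0009,0.05,-0.0009],"yaw":0},
    {"offset":[-0.0009,0.057,-0.0009],"yaw":0},
    {"offset":[-0.0009,0.059,-0.0009],"yaw":0},
    {"offset":[-0.0009,0.059,-0.0009],"yaw":0},
  ],
)

```text
time_s: 13.57
eef_pos: [600.3, -82.0, 77.1]
ee_rot: [0.655, -0.65, 0.265, -0.279]
force: [0.5, 0.4, -0.4]
grip_width: 0.469
```

Request:
jog_arm(
  targets=[
    {"offset":[0,0,0],"yaw":0},
    {"offset":[0,0,0],"yaw":0},
    {"offset":[0,0,0],"yaw":0},
    {"offset":[0,0,0],"yaw":0},
    {"offset":[0,0,0],"yaw":0},
    {"offset":[0,0,0],"yaw":0},
  ],
  fingers=0.0,
  grip_force=45,
)

```text
time_s: 14.07
eef_pos: [600.9, -82.2, 78.2]
ee_rot: [0.656, -0.65, 0.264, -0.279]
force: [0.2, -0.1, 6.5]
grip_width: 0.237
```

```bash
python3 st.py
```

```text
pos [600.95 -82.19  78.17] ang -0.7896 tooly [ 2.250e-02 -7.000e-04 -9.997e-01] F [ 0.21 -0.07  6.47] T [ 0.08  -0.063 -0.064] j [-0.332  0.651  1.447  0.008  1.021  0.454] w 0.237 t 14.07
```

Request:
jog_arm(
  targets=[
    {"offset":[0,0,0],"yaw":-0.12},
    {"offset":[0,0,0],"yaw":-0.24},
    {"offset":[0,0,0],"yaw":-0.36},
    {"offset":[0,0,0],"yaw":-0.48},
    {"offset":[0,0,0],"yaw":-0.6},
    {"offset":[0,0,0],"yaw":-0.72},
    {"offset":[0,0,0],"yaw":-0.84},
    {"offset":[0,0,0],"yaw":-0.96},
    {"offset":[0,0,0],"yaw":-1.08},
    {"offset":[0,0,0],"yaw":-1.2},
    {"offset":[0,0,0],"yaw":-1.3},
    {"offset":[0,0,0],"yaw":-1.38},
  ],
)

```text
time_s: 15.07
eef_pos: [601.5, -82.3, 78.7]
ee_rot: [-0.673, 0.679, 0.216, -0.199]
force: [2.6, -0.3, 3.3]
grip_width: 0.232
```

```bash
python3 st.py
```

```text
pos [601.49 -82.34  78.75] ang 0.5956 tooly [ 0.0243 -0.001  -0.9997] F [ 2.63 -0.27  3.28] T [ 0.196 -0.279 -0.084] j [-0.332  0.651  1.447  0.008  1.021 -0.931] w 0.232 t 15.07
```

Request:
jog_arm(
  targets=[
    {"offset":[0,0,0],"yaw":-0.08},
    {"offset":[0,0,0],"yaw":-0.16},
  ],
)

```text
time_s: 15.23
eef_pos: [601.7, -82.2, 79.0]
ee_rot: [-0.653, 0.66, 0.27, -0.254]
force: [0.6, 0.8, 2.4]
grip_width: 0.232
```

```bash
python3 st.py
```

```text
pos [601.66 -82.21  79.01] ang 0.7595 tooly [ 2.490e-02 -7.000e-04 -9.997e-01] F [0.55 0.8  2.37] T [ 0.375 -0.216 -0.067] j [-0.331  0.651  1.446  0.009  1.021 -1.095] w 0.232 t 15.23
```

Request:
jog_arm(
  targets=[
    {"offset":[0,0,0],"yaw":-0.08},
    {"offset":[0,0,0],"yaw":-0.16},
  ],
)

```text
time_s: 15.4
eef_pos: [601.7, -82.1, 79.1]
ee_rot: [-0.629, 0.637, 0.323, -0.307]
force: [-0.3, 0.7, 1.0]
grip_width: 0.235
```

```bash
python3 st.py
```

```text
pos [601.72 -82.06  79.12] ang 0.9234 tooly [ 2.520e-02 -3.000e-04 -9.997e-01] F [-0.31  0.73  0.96] T [ 0.365 -0.106 -0.12 ] j [-0.331  0.65   1.446  0.009  1.021 -1.259] w 0.235 t 15.4
```

Request:
jog_arm(
  targets=[
    {"offset":[0,0.001,0],"yaw":-0.08},
    {"offset":[0,0.001,0],"yaw":-0.16},
  ],
)

```text
time_s: 15.57
eef_pos: [602.0, -81.9, 78.6]
ee_rot: [-0.6, 0.61, 0.374, -0.358]
force: [0.1, 1.0, 3.9]
grip_width: 0.239
```

```bash
python3 st.py
```

```text
pos [602.01 -81.92  78.62] ang 1.0872 tooly [ 0.0261 -0.     -0.9997] F [0.1  0.96 3.89] T [ 0.457  0.028 -0.064] j [-0.331  0.651  1.446  0.01   1.019 -1.423] w 0.239 t 15.57
```

Request:
jog_arm(
  targets=[
    {"offset":[0,0,0],"yaw":-0.08},
    {"offset":[0,0,0],"yaw":-0.16},
  ],
)

```text
time_s: 15.73
eef_pos: [602.5, -81.7, 79.1]
ee_rot: [-0.568, 0.579, 0.422, -0.406]
force: [4.8, -1.5, 2.6]
grip_width: 0.231
```

```bash
python3 st.py
```

```text
pos [602.54 -81.75  79.09] ang 1.2505 tooly [ 2.790e-02  4.000e-04 -9.996e-01] F [ 4.79 -1.51  2.56] T [-0.401 -0.807 -0.13 ] j [-0.331  0.651  1.446  0.011  1.019 -1.587] w 0.231 t 15.73
```

Request:
jog_arm(
  targets=[
    {"offset":[0,0,0],"yaw":-0.08},
    {"offset":[0,0,0],"yaw":-0.16},
  ],
)

```text
time_s: 15.9
eef_pos: [602.5, -81.2, 79.1]
ee_rot: [-0.532, 0.544, 0.467, -0.451]
force: [-6.3, 5.7, 0.8]
grip_width: 0.232
```

```bash
python3 st.py
```

```text
pos [602.5  -81.17  79.1 ] ang 1.4138 tooly [ 0.0278  0.0017 -0.9996] F [-6.3   5.74  0.75] T [0.923 1.116 0.072] j [-0.331  0.651  1.446  0.013  1.019 -1.751] w 0.232 t 15.9
```

Request:
jog_arm(
  targets=[
    {"offset":[0,0,0],"yaw":-0.08},
    {"offset":[0,0,0],"yaw":-0.16},
  ],
)

```text
time_s: 16.07
eef_pos: [601.9, -80.6, 78.9]
ee_rot: [-0.493, 0.504, 0.509, -0.494]
force: [-3.7, 1.3, 1.9]
grip_width: 0.241
```

```bash
python3 st.py
```

```text
pos [601.86 -80.58  78.9 ] ang 1.5775 tooly [ 0.0258  0.0031 -0.9997] F [-3.73  1.3   1.93] T [ 0.092  0.827 -0.124] j [-0.33   0.65   1.447  0.013  1.021 -1.915] w 0.241 t 16.07
```

Request:
jog_arm(
  targets=[
    {"offset":[0,0,0],"yaw":-0.08},
    {"offset":[0,0,0],"yaw":-0.16},
  ],
)

```text
time_s: 16.23
eef_pos: [600.9, -80.8, 78.8]
ee_rot: [-0.45, 0.461, 0.547, -0.535]
force: [-3.9, -1.8, 2.9]
grip_width: 0.236
```

```bash
python3 st.py
```

```text
pos [600.89 -80.81  78.84] ang 1.7413 tooly [ 0.023   0.0028 -0.9997] F [-3.88 -1.83  2.9 ] T [-0.367  0.875 -0.638] j [-0.331  0.65   1.448  0.012  1.023 -2.078] w 0.236 t 16.23
```

Request:
jog_arm(
  targets=[
    {"offset":[0,0,0],"yaw":-0.08},
    {"offset":[0,0,0],"yaw":-0.16},
  ],
)

```text
time_s: 16.4
eef_pos: [599.6, -81.7, 78.7]
ee_rot: [-0.405, 0.415, 0.581, -0.572]
force: [-6.5, -5.8, 4.5]
grip_width: 0.232
```

```bash
python3 st.py
```

```text
pos [599.6  -81.68  78.72] ang 1.9052 tooly [ 0.0192  0.0016 -0.9998] F [-6.51 -5.77  4.46] T [-1.191  1.132 -0.448] j [-0.332  0.65   1.449  0.009  1.026 -2.242] w 0.232 t 16.4
```

Request:
jog_arm(
  targets=[
    {"offset":[0,0,0],"yaw":0},
    {"offset":[0,0,0],"yaw":0},
    {"offset":[0,0,0],"yaw":0},
    {"offset":[0,0,0],"yaw":0},
  ],
  fingers=0.04,
)

```text
time_s: 16.73
eef_pos: [599.5, -82.1, 78.6]
ee_rot: [-0.405, 0.415, 0.58, -0.572]
force: [-1.7, -5.3, -1.9]
grip_width: 0.468
```

Request:
jog_arm(
  targets=[
    {"offset":[0,-0.03,0],"yaw":0},
    {"offset":[0,-0.06,0],"yaw":0},
    {"offset":[0,-0.06,0],"yaw":0.12},
    {"offset":[0,-0.06,0],"yaw":0.24},
    {"offset":[0,-0.06,0],"yaw":0.36},
    {"offset":[0,-0.06,0],"yaw":0.48},
    {"offset":[0,-0.06,0],"yaw":0.6},
    {"offset":[0,-0.06,0],"yaw":0.72},
    {"offset":[0,-0.06,0],"yaw":0.84},
    {"offset":[0,-0.06,0],"yaw":0.96},
    {"offset":[0,-0.06,0],"yaw":1.08},
    {"offset":[0,-0.06,0],"yaw":1.2},
  ],
)

```text
time_s: 17.73
eef_pos: [598.5, -81.6, 138.6]
ee_rot: [-0.663, 0.666, 0.248, -0.235]
force: [0.3, -0.2, -0.6]
grip_width: 0.465
```

```bash
python3 look.py a5
python3 - <<'E'
from h import *
plan(W((0,0,138)),JA)
E
```

```text
pos [598.49 -81.74 138.6 ] jaw ang 0.7028 tooly [ 0.0192  0.0015 -0.9998] toolz [-0.646  0.763 -0.011] j [-0.333  0.574  1.403  0.008  1.147 -1.039] F [-0.12 -0.14 -0.19] t 17.83 w 0.469
offset [0.0341 0.0004 0.0658] yaw 0.7283 or -2.4132
```

View pics/a5_s.png

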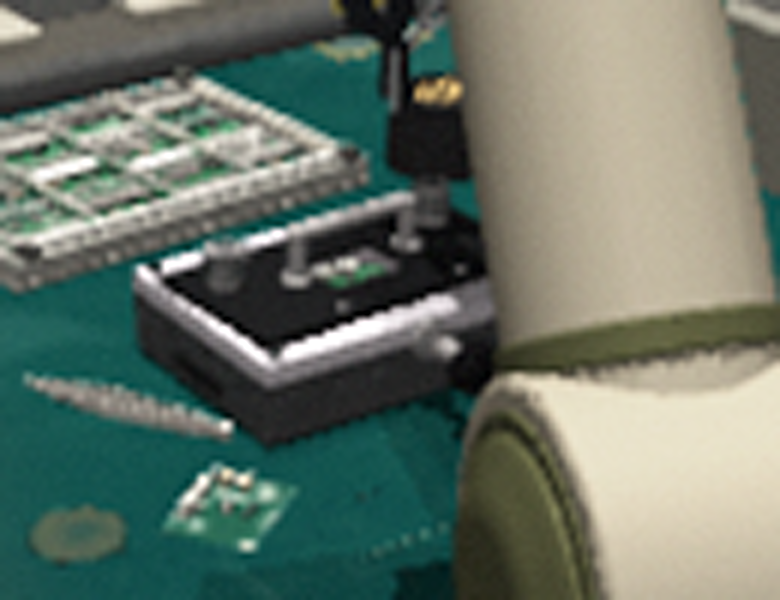

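Request:
jog_arm(
  targets=[
    {"offset":[0.015,0,0.03],"yaw":0.12},
    {"offset":[0.0341,0,0.0658],"yaw":0.24},
    {"offset":[0.0341,0,0.0658],"yaw":0.36},
    {"offset":[0.0341,0,0.0658],"yaw":0.48},
    {"offset":[0.0341,0,0.0658],"yaw":0.6},
    {"offset":[0.0341,0,0.0658],"yaw":0.728},
    {"offset":[0.0341,0,0.0658],"yaw":0.728},
    {"offset":[0.0341,0,0.0658],"yaw":0.728},
    {"offset":[0.0341,0,0.0658],"yaw":0.728},
  ],
  fingers=0.05,
)

```text
time_s: 18.58
eef_pos: [582.0, -9.4, 138.4]
ee_rot: [0.708, -0.706, 0.0, -0.014]
force: [0.4, -0.0, -0.3]
grip_width: 0.584
```

Run:
```python
from h import *
plan(W((0,0,80)),JA)
```

```text
pos [582.05  -9.4  138.45] jaw ang -0.0202 tooly [ 0.0194  0.0017 -0.9998] toolz [0.02  1.    0.002] j [-0.22   0.53   1.477  0.007  1.116 -0.202] F [ 0.43 -0.02 -0.29] t 18.58 w 0.584
offset [-0.0012  0.0584 -0.0002] yaw 0.0053 or -3.1363
```

Request:
jog_arm(
  targets=[
    {"offset":[-0.001,0.02,0],"yaw":0.005},
    {"offset":[-0.001,0.04,0],"yaw":0.005},
    {"offset":[-0.001,0.05,0],"yaw":0.005},
    {"offset":[-0.001,0.058,0],"yaw":0.005},
    {"offset":[-0.001,0.058,0],"yaw":0.005},
    {"offset":[-0.001,0.058,0],"yaw":0.005},
  ],
)

```text
time_s: 19.08
eef_pos: [582.4, -9.3, 80.8]
ee_rot: [0.708, -0.706, 0.002, -0.016]
force: [0.7, 0.2, -0.3]
grip_width: 0.585
```

Request:
jog_arm(
  targets=[
    {"offset":[0,0,0],"yaw":0},
    {"offset":[0,0,0],"yaw":0},
    {"offset":[0,0,0],"yaw":0},
    {"offset":[0,0,0],"yaw":0},
    {"offset":[0,0,0],"yaw":0},
    {"offset":[0,0,0],"yaw":0},
    {"offset":[0,0,0],"yaw":0},
  ],
  fingers=0.0,
  grip_force=50,
)

```text
time_s: 19.67
eef_pos: [582.8, -9.4, 81.4]
ee_rot: [0.708, -0.706, 0.001, -0.016]
force: [0.1, 1.1, 6.7]
grip_width: 0.098
```

```bash
python3 st.py
```

```text
pos [582.76  -9.38  81.36] ang -0.0244 tooly [ 0.0209  0.0015 -0.9998] F [0.14 1.08 6.74] T [ 0.063  0.059 -0.111] j [-0.219  0.604  1.524  0.007  0.994 -0.199] w 0.098 t 19.67
```

Request:
jog_arm(
  targets=[
    {"offset":[0,-0.001,0],"yaw":0},
    {"offset":[0,-0.003,0],"yaw":0},
    {"offset":[0,-0.005,0],"yaw":0},
    {"offset":[0,-0.006,0],"yaw":0},
    {"offset":[0,-0.006,0],"yaw":0},
  ],
)

```text
time_s: 20.08
eef_pos: [582.5, -9.4, 87.3]
ee_rot: [0.708, -0.706, 0.001, -0.016]
force: [0.6, 0.1, -3.3]
grip_width: 0.096
```

```bash
python3 st.py; python3 look.py a6
```

```text
pos [582.54  -9.36  87.34] ang -0.0243 tooly [ 0.0206  0.0015 -0.9998] F [ 0.65  0.12 -3.31] T [ 0.034  0.092 -0.005] j [-0.22   0.595  1.52   0.007  1.007 -0.199] w 0.096 t 20.08
```

View pics/a6_s.png

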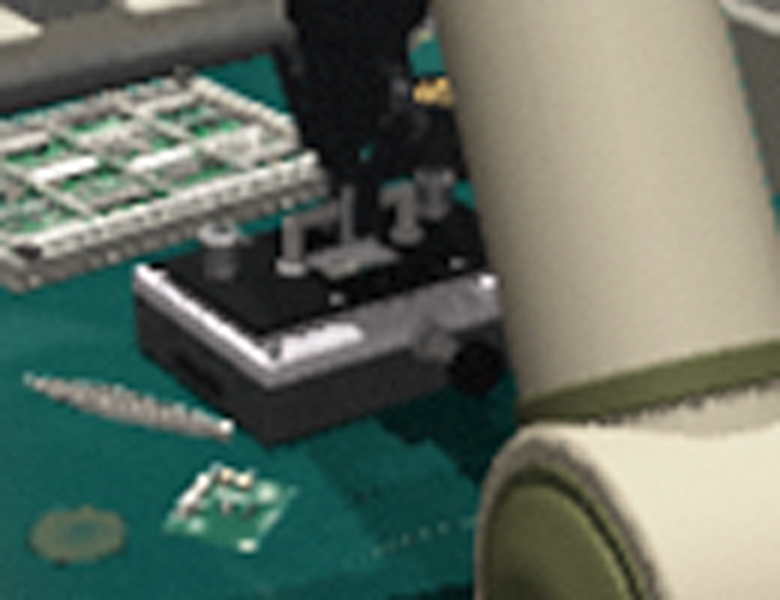

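Request:
jog_arm(
  targets=[
    {"offset":[0,-0.008,0],"yaw":0},
    {"offset":[0.0003,-0.018,0],"yaw":0},
    {"offset":[0.0006,-0.03,0],"yaw":0},
    {"offset":[0.001,-0.045,0],"yaw":0},
    {"offset":[0.001,-0.055,0],"yaw":0},
    {"offset":[0.001,-0.055,0],"yaw":0},
    {"offset":[0.001,-0.055,0],"yaw":0},
  ],
)

```text
time_s: 20.77
eef_pos: [582.5, -9.5, 142.7]
ee_rot: [0.708, -0.706, 0.001, -0.016]
force: [-0.2, 0.1, -4.4]
grip_width: 0.098
```

```bash
python3 look.py a7;python3 - <<'E'
from h import *
plan(W((0,-230,143)),JA)
E
```

```text
pos [581.99  -9.42 141.52] jaw ang -0.0244 tooly [ 0.0192  0.0018 -0.9998] toolz [0.024 1.    0.002] j [-0.22   0.526  1.474  0.007  1.123 -0.198] F [-0.02 -0.72 -3.87] t 20.87 w 0.097
offset [-2.000e-04 -2.000e-03 -2.301e-01] yaw 0.0011 or -3.1405
```

View pics/a7_s.png

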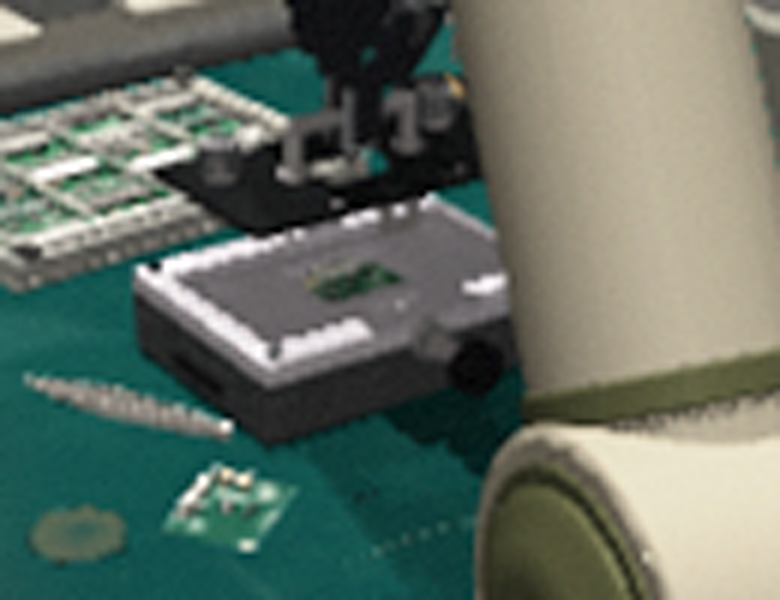

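View pics/a7_t.png

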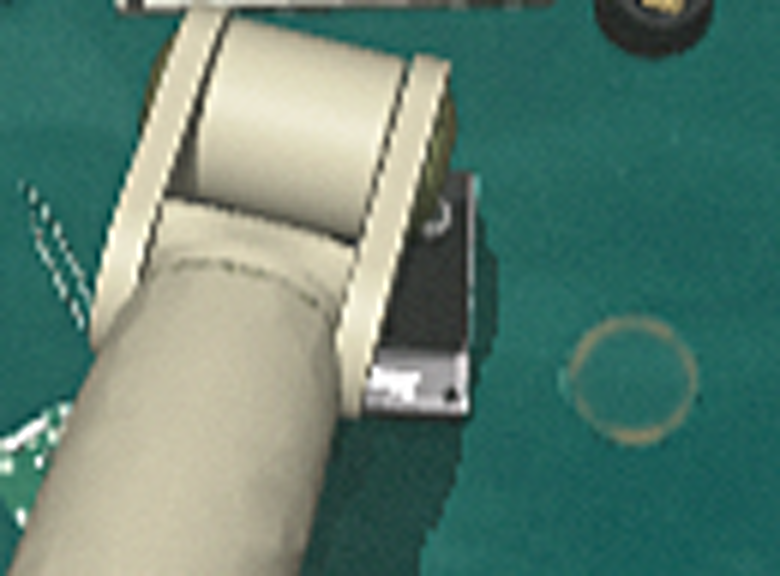

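Request:
jog_arm(
  targets=[
    {"offset":[0,-0.002,-0.01],"yaw":0},
    {"offset":[0,-0.002,-0.03],"yaw":0},
    {"offset":[0,-0.002,-0.055],"yaw":0},
    {"offset":[0,-0.002,-0.08],"yaw":0},
    {"offset":[0,-0.002,-0.105],"yaw":0},
    {"offset":[0,-0.002,-0.13],"yaw":0},
    {"offset":[0,-0.002,-0.155],"yaw":0},
    {"offset":[0,-0.002,-0.18],"yaw":0},
    {"offset":[0,-0.002,-0.2],"yaw":0},
    {"offset":[0,-0.002,-0.213],"yaw":0},
    {"offset":[0,-0.002,-0.22],"yaw":0},
    {"offset":[0,-0.002,-0.22],"yaw":0},
  ],
)

```text
time_s: 21.87
eef_pos: [576.3, -230.5, 142.6]
ee_rot: [0.708, -0.706, 0.003, -0.016]
force: [-0.3, -0.7, -3.2]
grip_width: 0.093
```

Request:
jog_arm(
  targets=[
    {"offset":[0,0,0],"yaw":0},
    {"offset":[0,0,0],"yaw":0},
  ],
)

```text
time_s: 22.03
eef_pos: [576.3, -229.6, 142.4]
ee_rot: [0.708, -0.706, 0.002, -0.015]
force: [0.7, -0.4, -3.5]
grip_width: 0.096
```

```bash
python3 st.py; python3 look.py a8;python3 - <<'E'
from h import *
plan(W((0,-220,53)),JA)
E
```

```text
pos [ 576.29 -229.56  142.37] ang -0.0249 tooly [ 0.0182  0.0025 -0.9998] F [ 0.66 -0.4  -3.53] T [-0.01   0.037 -0.046] j [-0.572  0.605  1.34   0.013  1.183 -0.552] w 0.096 t 22.03
pos [ 576.42 -229.53  142.57] jaw ang -0.0246 tooly [ 0.0186  0.0023 -0.9998] toolz [0.025 1.    0.003] j [-0.572  0.605  1.34   0.013  1.183 -0.552] F [-0.05 -0.78 -2.89] t 22.13 w 0.093
offset [-0.0017  0.0896 -0.0001] yaw 0.0009 or -3.1407
```

View pics/a8_t.png

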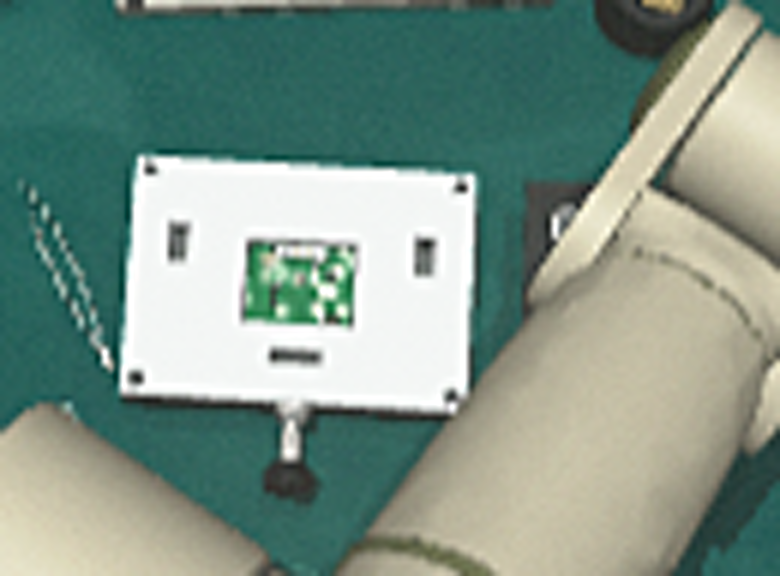

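View pics/a8_s.png

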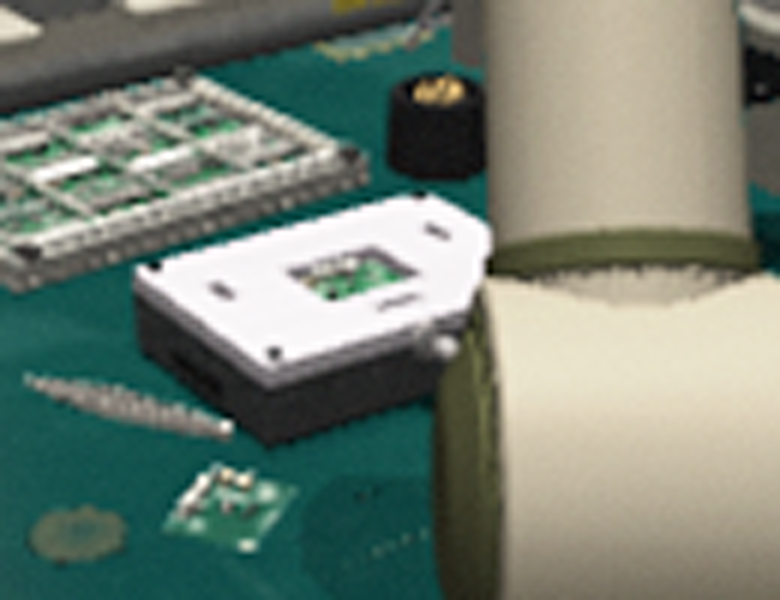

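Request:
jog_arm(
  targets=[
    {"offset":[-0.0003,0.015,0],"yaw":0},
    {"offset":[-0.0006,0.035,0],"yaw":0},
    {"offset":[-0.001,0.055,0],"yaw":0},
    {"offset":[-0.0015,0.07,0],"yaw":0},
    {"offset":[-0.0017,0.08,0],"yaw":0},
    {"offset":[-0.0017,0.084,0],"yaw":0},
    {"offset":[-0.0017,0.085,0],"yaw":0},
    {"offset":[-0.0017,0.085,0],"yaw":0},
    {"offset":[-0.0017,0.085,0],"yaw":0},
  ],
)

```text
time_s: 22.88
eef_pos: [576.8, -229.4, 58.6]
ee_rot: [0.708, -0.706, 0.002, -0.016]
force: [-0.2, -0.5, -3.4]
grip_width: 0.097
```

```bash
python3 st.py
```

```text
pos [ 576.8  -229.44   58.62] ang -0.0244 tooly [ 0.0201  0.0013 -0.9998] F [-0.15 -0.52 -3.38] T [ 0.022 -0.012  0.046] j [-0.572  0.706  1.406  0.014  1.013 -0.555] w 0.097 t 22.88
```

Request:
jog_arm(
  targets=[
    {"offset":[0,0.001,0],"yaw":0},
    {"offset":[0,0.002,0],"yaw":0},
    {"offset":[0,0.003,0],"yaw":0},
    {"offset":[0,0.004,0],"yaw":0},
    {"offset":[0,0.005,0],"yaw":0},
    {"offset":[0,0.0055,0],"yaw":0},
    {"offset":[0,0.0055,0],"yaw":0},
  ],
)

```text
time_s: 23.47
eef_pos: [576.8, -229.4, 52.9]
ee_rot: [0.708, -0.706, 0.002, -0.016]
force: [0.3, -1.0, -3.7]
grip_width: 0.101
```

```bash
python3 st.py
```

```text
pos [ 576.84 -229.45   52.93] ang -0.0245 tooly [ 0.0198  0.0014 -0.9998] F [ 0.26 -1.02 -3.68] T [-0.034  0.046 -0.   ] j [-0.572  0.714  1.409  0.014  1.003 -0.555] w 0.101 t 23.47
```

Request:
jog_arm(
  targets=[
    {"offset":[0,0.0005,0],"yaw":0},
    {"offset":[0,0.001,0],"yaw":0},
    {"offset":[0,0.0015,0],"yaw":0},
    {"offset":[0,0.0015,0],"yaw":0},
  ],
)

```text
time_s: 23.8
eef_pos: [576.8, -229.4, 51.3]
ee_rot: [0.708, -0.706, 0.002, -0.016]
force: [0.3, 0.1, -4.8]
grip_width: 0.096
```

```bash
python3 st.py
```

```text
pos [ 576.79 -229.37   51.28] ang -0.0244 tooly [ 0.0195  0.0016 -0.9998] F [ 0.33  0.06 -4.76] T [-0.004  0.071  0.007] j [-0.572  0.717  1.41   0.014  1.    -0.555] w 0.096 t 23.8
```

Request:
jog_arm(
  targets=[
    {"offset":[0,0.0005,0],"yaw":0},
    {"offset":[0,0.001,0],"yaw":0},
    {"offset":[0,0.001,0],"yaw":0},
  ],
)

```text
time_s: 24.05
eef_pos: [576.9, -229.4, 51.0]
ee_rot: [0.708, -0.706, 0.002, -0.016]
force: [-3.0, 1.5, 4.3]
grip_width: 0.095
```

```bash
python3 st.py
```

```text
pos [ 576.91 -229.44   50.98] ang -0.0243 tooly [ 0.0199  0.0013 -0.9998] F [-3.05  1.49  4.3 ] T [ 0.259  0.499 -0.026] j [-0.572  0.717  1.41   0.014  0.999 -0.555] w 0.095 t 24.05
```

Request:
jog_arm(
  targets=[
    {"offset":[0,0.0005,0],"yaw":0},
    {"offset":[0,0.001,0],"yaw":0},
    {"offset":[0,0.001,0],"yaw":0},
  ],
)

```text
time_s: 24.3
eef_pos: [576.9, -229.5, 50.9]
ee_rot: [0.707, -0.707, 0.002, -0.016]
force: [-6.0, 2.6, 9.1]
grip_width: 0.096
```

```bash
python3 st.py
```

```text
pos [ 576.94 -229.46   50.9 ] ang -0.0243 tooly [ 0.02    0.0011 -0.9998] F [-5.97  2.57  9.08] T [ 0.394  0.862 -0.008] j [-0.572  0.717  1.41   0.014  0.999 -0.555] w 0.096 t 24.3
```

Request:
jog_arm(
  targets=[
    {"offset":[0,0,0],"yaw":0},
    {"offset":[0,0,0],"yaw":0},
    {"offset":[0,0,0],"yaw":0},
  ],
  grip_force=20,
)

```text
time_s: 24.55
eef_pos: [577.1, -229.6, 51.0]
ee_rot: [0.707, -0.707, 0.001, -0.016]
force: [-1.0, 0.3, 2.7]
grip_width: 0.098
```

Request:
jog_arm(
  targets=[
    {"offset":[0,0,0],"yaw":0},
    {"offset":[0,0,0],"yaw":0},
    {"offset":[0,0,0],"yaw":0},
    {"offset":[0,0,0],"yaw":0},
    {"offset":[0,0,0],"yaw":0},
  ],
  fingers=0.04,
)

```text
time_s: 24.97
eef_pos: [577.1, -229.6, 50.9]
ee_rot: [0.707, -0.707, 0.001, -0.016]
force: [0.5, -0.0, -0.3]
grip_width: 0.467
```

```bash
python3 st.py
```

```text
pos [ 577.09 -229.55   50.92] ang -0.0243 tooly [ 2.040e-02  9.000e-04 -9.998e-01] F [ 0.48 -0.02 -0.25] T [ 0.016  0.054 -0.003] j [-0.572  0.717  1.409  0.014  0.998 -0.555] w 0.467 t 24.97
```

Request:
jog_arm(
  targets=[
    {"offset":[0,-0.01,0],"yaw":0},
    {"offset":[0.001,-0.03,0],"yaw":0},
    {"offset":[0.001,-0.06,0],"yaw":0},
    {"offset":[0.002,-0.09,0],"yaw":0},
    {"offset":[0.002,-0.1,0],"yaw":0},
    {"offset":[0.002,-0.1,0],"yaw":0},
    {"offset":[0.002,-0.1,0],"yaw":0},
  ],
)

```text
time_s: 25.55
eef_pos: [576.9, -229.6, 150.9]
ee_rot: [0.707, -0.707, 0.001, -0.016]
force: [0.4, 0.2, -1.2]
grip_width: 0.468
```

Run:
```python
from h import *
plan(W((-152,0,150)),np.pi/2+JA)
```

```text
pos [ 576.91 -229.58  150.87] jaw ang -0.0243 tooly [ 2.060e-02  8.000e-04 -9.998e-01] toolz [0.024 1.    0.001] j [-0.572  0.596  1.331  0.013  1.197 -0.552] F [ 0.36  0.16 -1.2 ] t 25.55 w 0.468
offset [-0.1522 -0.002   0.2203] yaw -1.5696 or 1.572
```

Request:
jog_arm(
  targets=[
    {"offset":[-0.03,-0.002,0.01],"yaw":0.12},
    {"offset":[-0.06,-0.002,0.03],"yaw":0.24},
    {"offset":[-0.08,-0.002,0.06],"yaw":0.36},
    {"offset":[-0.1,-0.002,0.09],"yaw":0.48},
    {"offset":[-0.12,-0.002,0.12],"yaw":0.6},
    {"offset":[-0.14,-0.002,0.15],"yaw":0.72},
    {"offset":[-0.152,-0.002,0.18],"yaw":0.84},
    {"offset":[-0.152,-0.002,0.205],"yaw":0.96},
    {"offset":[-0.152,-0.002,0.22],"yaw":1.08},
    {"offset":[-0.152,-0.002,0.22],"yaw":1.2},
    {"offset":[-0.152,-0.002,0.22],"yaw":1.32},
    {"offset":[-0.152,-0.002,0.22],"yaw":1.44},
  ],
  fingers=0.0,
)

```text
time_s: 26.55
eef_pos: [429.4, -5.4, 148.6]
ee_rot: [0.529, -0.52, 0.47, -0.478]
force: [-0.3, -0.7, 0.3]
grip_width: 0.003
```

Run:
```python
from h import *
import cv2
a=ctrl.capture("top")["img"];b=ctrl.capture("scene")["img"]
cv2.imwrite("pics/b1t.png",cv2.resize(a[120:260,260:460],None,fx=4,fy=4,interpolation=cv2.INTER_CUBIC)[:,:,::-1])
cv2.imwrite("pics/b1s.png",cv2.resize(b[150:260,250:400],None,fx=5,fy=5,interpolation=cv2.INTER_CUBIC)[:,:,::-1])
plan(W((-152,0,43)),np.pi/2+JA)
```

```text
pos [429.51  -5.7  148.73] jaw ang -1.4654 tooly [ 0.0178  0.0016 -0.9998] toolz [0.994 0.105 0.018] j [-0.291  0.212  1.916  0.008  0.997  1.17 ] F [ 0.28  0.06 -0.  ] t 26.65 w 0.006
offset [-0.      0.1057 -0.0013] yaw 0.1309 or -3.0107
```

View pics/b1t.png

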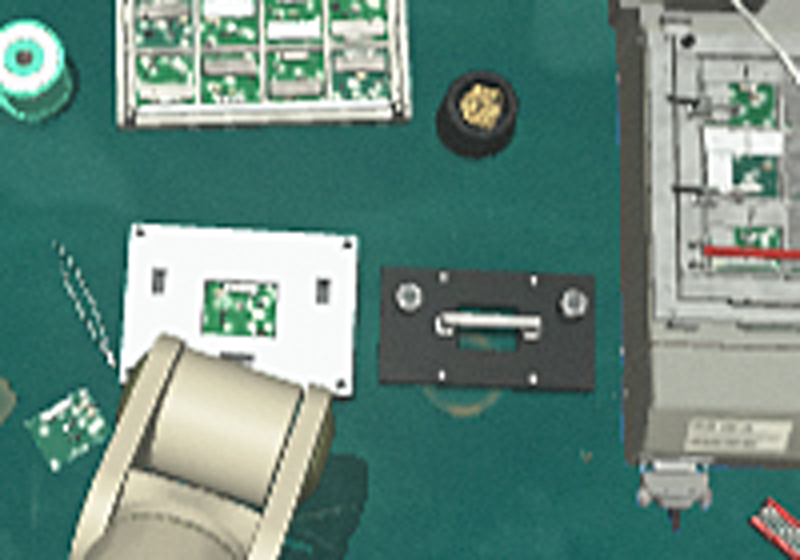

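View pics/b1s.png

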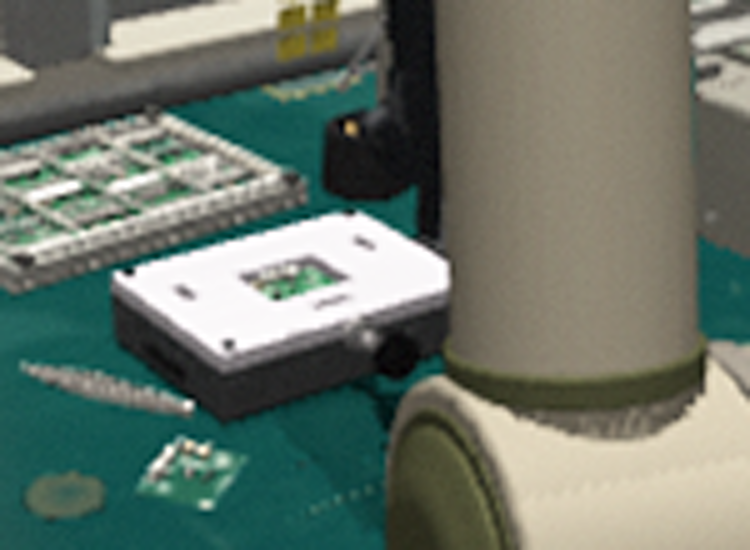

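Request:
jog_arm(
  targets=[
    {"offset":[0,0.02,0],"yaw":0.12},
    {"offset":[0,0.05,-0.001],"yaw":0.131},
    {"offset":[0,0.08,-0.001],"yaw":0.131},
    {"offset":[0,0.1,-0.001],"yaw":0.131},
    {"offset":[0,0.106,-0.001],"yaw":0.131},
    {"offset":[0,0.106,-0.001],"yaw":0.131},
    {"offset":[0,0.106,-0.001],"yaw":0.131},
  ],
)

```text
time_s: 27.23
eef_pos: [430.6, -5.7, 43.1]
ee_rot: [-0.499, 0.489, -0.502, 0.51]
force: [0.2, 0.6, -0.2]
grip_width: 0.001
```

Run:
```python
from h import *
plan(W((-134,0,43)),np.pi/2+JA)
```

```text
pos [430.58  -5.71  43.11] jaw ang -1.5947 tooly [ 0.0178  0.0016 -0.9998] toolz [ 1.    -0.024  0.018] j [-0.291  0.409  2.004  0.01   0.712  1.297] F [ 0.2   0.64 -0.2 ] t 27.23 w 0.001
offset [-0.      0.0004  0.0175] yaw 0.0015 or -3.14
```

Request:
jog_arm(
  targets=[
    {"offset":[0,0,0.008],"yaw":0},
    {"offset":[0,0,0.013],"yaw":0},
    {"offset":[0,0,0.016],"yaw":0},
    {"offset":[0,0,0.019],"yaw":0},
    {"offset":[0,0,0.022],"yaw":0},
    {"offset":[0,0,0.025],"yaw":0},
    {"offset":[0,0,0.028],"yaw":0},
    {"offset":[0,0,0.031],"yaw":0},
    {"offset":[0,0,0.034],"yaw":0},
    {"offset":[0,0,0.034],"yaw":0},
  ],
)

```text
time_s: 28.07
eef_pos: [463.7, -6.4, 43.6]
ee_rot: [-0.498, 0.49, -0.503, 0.509]
force: [-7.5, -0.9, 3.9]
grip_width: 0.004
```

```bash
python3 st.py
```

```text
pos [463.71  -6.39  43.58] ang -1.5941 tooly [ 0.0141  0.002  -0.9999] F [-7.48 -0.86  3.95] T [-0.203  1.177 -0.015] j [-0.27   0.463  1.906  0.008  0.759  1.318] w 0.004 t 28.07
```

Request:
jog_arm(
  targets=[
    {"offset":[0,0,0.001],"yaw":0},
    {"offset":[0,0,0.002],"yaw":0},
    {"offset":[0,0,0.003],"yaw":0},
    {"offset":[0,0,0.003],"yaw":0},
  ],
)

```text
time_s: 28.4
eef_pos: [463.8, -6.3, 43.4]
ee_rot: [-0.496, 0.492, -0.505, 0.506]
force: [-19.8, -3.7, 14.1]
grip_width: -0.001
```

```bash
python3 st.py
```

```text
pos [463.81  -6.26  43.36] ang -1.593 tooly [ 0.0055  0.0028 -1.    ] F [-19.82  -3.67  14.11] T [-0.639  2.801 -0.057] j [-0.269  0.467  1.9    0.006  0.769  1.32 ] w -0.001 t 28.4
```

Request:
jog_arm(
  targets=[
    {"offset":[0,0,0.001],"yaw":0},
    {"offset":[0,0,0.002],"yaw":0},
    {"offset":[0,0,0.003],"yaw":0},
    {"offset":[0,0,0.003],"yaw":0},
  ],
)

```text
time_s: 28.73
eef_pos: [463.8, -6.1, 43.1]
ee_rot: [0.495, -0.495, 0.507, -0.504]
force: [-19.7, -3.8, 14.1]
grip_width: 0.004
```

```bash
python3 st.py
```

```text
pos [463.8   -6.09  43.11] ang -1.5919 tooly [-0.0034  0.0035 -1.    ] F [-19.71  -3.84  14.11] T [-0.694  2.93  -0.104] j [-0.268  0.471  1.894  0.004  0.78   1.321] w 0.004 t 28.73
```

Request:
jog_arm(
  targets=[
    {"offset":[0,0,-0.01],"yaw":0},
    {"offset":[0,0,-0.03],"yaw":0},
    {"offset":[0,0,-0.04],"yaw":0},
    {"offset":[0,-0.03,-0.045],"yaw":0},
    {"offset":[0,-0.07,-0.06],"yaw":0},
    {"offset":[0,-0.11,-0.08],"yaw":0},
    {"offset":[0.03,-0.14,-0.1],"yaw":0},
    {"offset":[0.07,-0.16,-0.12],"yaw":0},
    {"offset":[0.11,-0.17,-0.13],"yaw":0},
    {"offset":[0.15,-0.17,-0.13],"yaw":0},
    {"offset":[0.19,-0.17,-0.13],"yaw":0},
    {"offset":[0.22,-0.17,-0.13],"yaw":0},
  ],
)

```text
time_s: 29.73
eef_pos: [329.4, -226.4, 214.0]
ee_rot: [0.495, -0.495, 0.506, -0.505]
force: [0.9, 1.0, 0.8]
grip_width: -0.0
```

```bash
python3 st.py
python3 - <<'E'
from h import *
import cv2
a=ctrl.capture("top")["img"];b=ctrl.capture("scene")["img"]
cv2.imwrite("pics/b2t.png",cv2.resize(a[120:260,260:460],None,fx=4,fy=4,interpolation=cv2.INTER_CUBIC)[:,:,::-1])
cv2.imwrite("pics/b2s.png",cv2.resize(b[150:260,250:400],None,fx=5,fy=5,interpolation=cv2.INTER_CUBIC)[:,:,::-1])
E
```

```text
pos [ 329.41 -226.4   213.98] ang -1.5924 tooly [-0.0011  0.001  -1.    ] F [0.86 1.01 0.78] T [ 0.004 -0.061 -0.   ] j [-0.897  0.068  1.892 -0.     1.183  0.695] w -0.0 t 29.73
```

View pics/b2t.png

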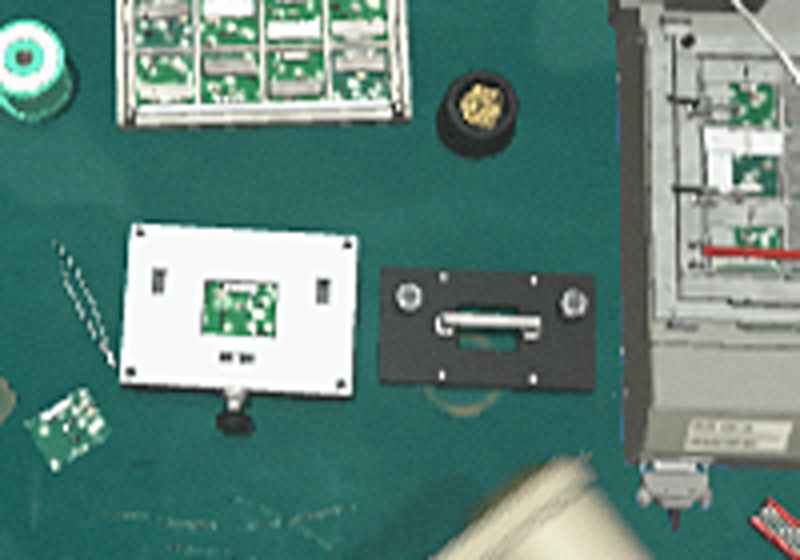

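View pics/b2s.png

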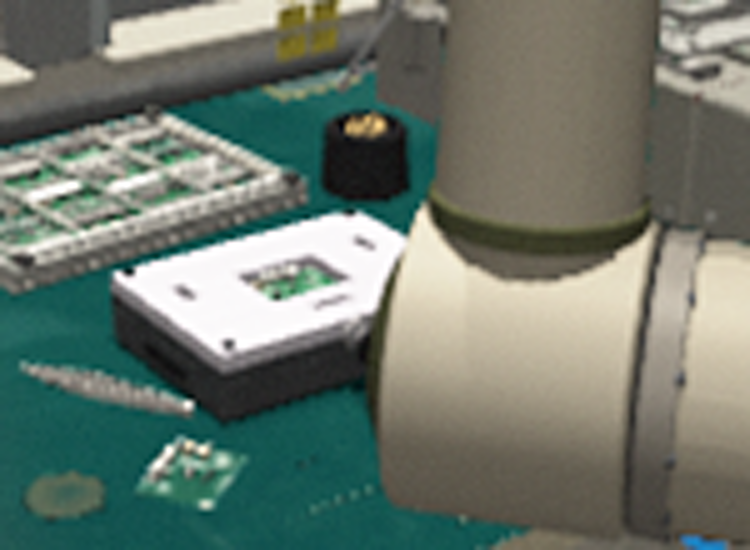

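Request:
jog_arm(
  targets=[
    {"offset":[0,0,0],"yaw":0},
    {"offset":[0,0,0],"yaw":0},
    {"offset":[0,0,0],"yaw":0},
  ],
)

```text
time_s: 30.08
eef_pos: [329.9, -228.1, 213.5]
ee_rot: [0.493, -0.494, 0.507, -0.506]
force: [-0.8, 0.1, 0.6]
grip_width: 0.001
```

```bash
python3 -c "
from rig import ctrl
print(ctrl.finish_job())"
```

```text
the job is handed in; nothing more can be done
None
```

The board jig is open, with the cover standing beside it and the lock knob pushed home; I handed the job in at about 30 s of the 72 s.

- **Lock knob out:** I pulled it 16 mm to its stop. It stayed out after I let go.
- **Thumbscrews:** I turned both anticlockwise until the stop was felt, at about 0.5 to 0.6 N m with the fingers slipping on the head.
- **Cover:** It lifted freely, with about 3.3 N on the wrist. I lowered it about 220 mm to the jig's right until its feet touched the bench, then released it.
- **Knob home:** I pressed it in until it stopped moving under 20 N.

In the last top picture the knob head is at pixel (319, 225), within a pixel of where it started. The bolt shows in the jig's front slot, and the cover stands flat and clear of the jig. The tweezers, spare board and tip cleaner look where they were. The last scene-camera view of the knob and cover was blocked by the arm, so only the top picture and the force readings confirm those two. I did not check the nippers, swab tub and hex keys closely at the end, but the arm did not work near them. No check failed.

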